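# Shake-check the emptied sample cases

## Robot

A 6-joint arm with a two-finger parallel gripper is mounted at the origin on a cart in front of the work surface, level with it; the furniture and walls round the work are solid. World frame = base frame: x ahead of the robot, y to its left, z up, the work surface at z = 0. Lengths are in m, angles in rad, forces in N, time in s.
With the tool pointing down it reaches from about 0.375 to 0.975 m from the base axis. Payload 3.8 kg.
Tool frame: the origin (TCP) lies on the mounting face of the last link; the fingertips stand 173 mm ahead of it and the grasp point (between the pads) lies 155 mm ahead of it (grasp_offset is the distance from the TCP to the grasp point, in m); z points along the fingers, y is the line along which they close (so a half turn about z gives the same grasp; the last joint's range is limited). The gripper opens to 85 mm and grips with 20 to 120 N. Pads are 22 mm wide; open, the fingers measure 114 mm over their backs; the gripper's body (76 mm by 85 mm) begins 54 mm behind the grasp point. The pads swing forward as they close: fully open they stand 13 mm farther back than shut.
Start: joints at [1.095, 0.264, 1.604, -0, 1.274, -0.037], TCP at [0.287, 0.611, 0.405] pointing down, gripper open.
Joint ranges: [-2.63, 2.63], [-0.94, 2.18], [0.31, 2.57], [-1.31, 4.45], [0, 2.66], [-2.55, 2.55]. Speed limits (rad/s): [2.57, 2.57, 3.14, 3.14, 3.14, 3.14].

## Interface

Orientations are given as a rotation vector (axis times angle).
In Python, from cell import * gives the robot as it stands.
- The arm moves only by the tool step_arm, never from a script. Its argument "increments" is a list of rows, each an object of numbers: "dx", "dy", "dz": the shift along the tool's x, y, z in mm; "rx", "ry", "rz": the turn, a rotation vector about the tool's x, y, z in rad; "hand": the opening in per cent of the stroke, from 0 (shut) to 100 (fully open). A call has 1 to 12 rows; each row shifts and turns the commanded pose from where the row before left it, along the tool's axes as they then stand; what a row does not reach is not made up. A row lasts 1/8 s, in which the tool goes at most 62.5 mm and 10.7 degrees, less where a joint would pass 70% of its speed; a pose out of reach is approached as far as the arm can. A call is refused whole if a number of a shift passes 62.5 or a number of a turn 0.188, either way. A call with a gripper value outside its range is refused whole. The fingers move at their own pace and stop on an object; the grip force is fixed at half the most. Time passes only in rows, so rows that do not move let the fingers close. It gives the time, the measured TCP pose, the force, the opening and the grip force at its end, in the units of the state.
- sense(): the state, without advancing time (a new reading comes with each control period).
- camera(name): name is "scene" or "top" or "wrist"; returns a dict with "color" (420x560x3 uint8, blue, green, red), "fov_y" (degrees; the focal length in pixels is half the picture's height over the tangent of half this angle, whatever the lens; pixels are square), "cx", "cy" (the principal point, pixels), "R" (3x3) and "t" (3): a world point X has camera coordinates R X + t; the wrist camera has in their place "T_tool_cam" (4x4, takes a point from camera to tool coordinates, whose origin is the TCP and whose axes are the flange's). Camera axes: x right, y down, z forward; pixel columns grow to the right and rows downward; lengths in m; the calibration is good to about 2 mm. A picture is of the moment at which its call begins: read the wrist's pose just before it. There is no depth.
- job_done(): hands the job in; it is judged then, once.
The state is a dict: "time": time; "joint_positions": joint angles; "qvel": joint speeds; "joint_efforts": joint torques, N m; "tcp_pos": TCP position; "ee_rot": TCP orientation; "force": force on the tool from outside, world axes, zero at the start; "moment": the same for the moment, N m; "grip_width": opening from 0.0 (shut) to 1.0 (fully open); "grip_force": force on a finger pad.
Only numpy, scipy, OpenCV 4.12 (cv2) and the standard library are available. Lean on these libraries where they do the work, as an engineer would, in place of code of your own. Each camera call takes 0.05 s, during which the arm holds its last target. There are 200 camera calls.

## Task

Prise the chest's lid up with the blade of the scraper (not with the fingers), open it fully and lay the scraper back on the bench in front of the chest. Then take the two or three closed sample cases one by one, from the left bay to the right; with each held clear above the chest, shake it by rocking it end to end at least twice, well over 20 degrees each way, and feel for a rattle or extra weight: set the empty ones down flat in the steel tray, and those with something still inside flat on the red notebook. Finally shut the chest's lid; leave any loose pebble in the chest, and the rock, the dropper bottle and the black marker where they are.

Things in the scene. Friction and masses are not known exactly. Their poses are not given: they have to be found in the camera images.
- chest: grey case chest standing fixed on the bench, base 136 (x) x 252 (y) mm with walls to 20 mm height and a floor at 6 mm; origin at the centre of its underside, x points away from the robot side (front) to the hinge side, y to its left. Three bays side by side along y, centres at y = +82, 0 and -82 mm, parted by ribs 14 mm high at y = +-41 mm. A loose 22 mm pebble may lie in a bay that has no case: it is of no concern and stays in the chest
- lid (a joint): aluminium hood lid of the chest, hinged along its back edge: 0 shut, grows as it opens, 1.55 rad is the stop (upright). The hinge is stiff: the lid stays where it is left. Raising it at the lip takes about 1.5 N. The shut lid's top is at 51 mm height, 256 mm wide in y
- lid_hinge (a point): centre of the lid's hinge line, 70 mm behind the chest's origin at 24 mm height; the line runs along the chest's y
- lid_lip (a point): middle of the lower front edge of the lid's lip, 150 mm in front of the hinge and, shut, 30 mm above the bench. The lip is a flange 4 mm thick that projects 10 mm in front of the lid's front wall and 12 mm in front of the base, over the lid's full width; shut, there is free space below it down to the bench, and a 10 mm slot between lip and base wall. Moves with the lid
- scraper: prising scraper 180 mm long lying on the bench, perhaps on thin paper sheets (up to 3 mm): wooden handle 95 x 16 x 18 mm and a flat steel blade 85 mm long, 22 mm wide, 2.5 mm thick; origin at the underside where handle and blade meet, x along the blade to its tip, z up; the blade lies 9 mm above the underside; weighs 70 g
- scraper_grip (a point): place to grip the handle across its 16 mm width, 30 mm behind the blade's root, 9 mm above the underside
- scraper_tip (a point): tip of the scraper's blade, 85 mm ahead of its root (115 mm ahead of scraper_grip)
- tray: flat steel tray fixed on the bench, 240 (x) x 150 (y) mm, floor at 3 mm, walls to 16 mm; origin at the centre of its underside. For the empty cases
- notebook: closed red notebook fixed on the bench, 210 (x) x 151 (y) mm, its top surface at 8 mm height; origin at the centre of its underside. For cases with something still inside
- rock_small: reddish-brown rock about 50 mm across, a bystander; origin at its underside
- bottle_a: brown dropper bottle 33 mm across, 102 mm high, a bystander; origin at its underside
- black_marker: white marker pen with black cap, 124 mm long, a bystander; origin at its underside
- case_0: closed grey sample case 100 (x) x 40 (y) x 36 (z) mm with a black seam, starting in the left (+y) bay of the chest, long side along the chest's x; origin at the centre of its underside, +x to its far end. Empty it weighs 75 to 110 g; if something was left inside, a loose rolling 22 mm lump adds about 150 g; may be absent (None)
- case_1: closed grey sample case 100 (x) x 40 (y) x 36 (z) mm with a black seam, starting in the middle bay of the chest, long side along the chest's x; origin at the centre of its underside, +x to its far end. Empty it weighs 75 to 110 g; if something was left inside, a loose rolling 22 mm lump adds about 150 g; may be absent (None)
- case_2: closed grey sample case 100 (x) x 40 (y) x 36 (z) mm with a black seam, starting in the right (-y) bay of the chest, long side along the chest's x; origin at the centre of its underside, +x to its far end. Empty it weighs 75 to 110 g; if something was left inside, a loose rolling 22 mm lump adds about 150 g; may be absent (None)

How it is judged:
By the outcome, as a careful person would: the job done as asked, in the order asked, and still so for the second after the job is handed in, with the robot touching nothing.
Of case_0, case_1, case_2 only 2 to 3 are there at a start; the rules pass over those that are not, and their reading is None.
Of lump_0, lump_1, lump_2 only 1 to 2 are there at a start; the rules pass over those that are not, and their reading is None.
At some moment in a run one of scraper, case_0, case_1, case_2 may be knocked a few centimetres aside while the robot is not near it.
It also fails if it takes over 210 s, if anything falls off the work surface, if the arm or the gripper's body presses on something with over 40 N, if the wrist force passes 120 N, or if a joint passes its speed limit or range.

## Working session

There is one attempt and no reset: what is moved stays moved. The work goes in short steps, Python scripts to look and compute and a tool call to move; the robot and the scene stay as the last step left them, time stands still between calls to the robot, and variables do not carry over. Pictures are saved under pics/ and viewed, at most 14 in all, crops included, and the job is handed in when it is done.

Besides the shell and the picture viewer there is one more tool, called after "Request:" by a JSON object that holds its "method" and its "body". step_arm: Moves the arm, as the interface text tells. Its arguments: {"type":"object","properties":{"increments":{"type":"array","items":{"type":"object","properties":{"dx":{"type":"number"},"dy":{"type":"number"},"dz":{"type":"number"},"rx":{"type":"number"},"ry":{"type":"number"},"rz":{"type":"number"},"hand":{"type":"number"}}}}},"required":["increments"]}

```bash
mkdir -p pics; ls; cat > h.py <<'E'
from cell import *
import numpy as np, cv2
from scipy.spatial.transform import Rotation as Rn
def K(c):
    f=c["color"].shape[0]/2/np.tan(np.radians(c["fov_y"])/2); return f,c["cx"],c["cy"]
def shot(name,fn=None):
    s=sense(); c=camera(name)
    if name=="wrist":
        T=np.eye(4);T[:3,:3]=Rn.from_rotvec(s["ee_rot"]).as_matrix();T[:3,3]=s["tcp_pos"]
        W=T@np.array(c["T_tool_cam"]); c["R"]=W[:3,:3].T; c["t"]=-W[:3,:3].T@W[:3,3]
    c["R"]=np.array(c["R"]);c["t"]=np.array(c["t"])
    if fn: cv2.imwrite("pics/"+fn,c["color"]); np.savez("pics/"+fn+".npz",**{k:c[k] for k in("color","fov_y","cx","cy","R","t")})
    return c
def load(fn): 
    d=np.load("pics/"+fn+".npz"); return {k:d[k] for k in d}
def ray(c,u,v,z):
    f,cx,cy=K(c); d=c["R"].T@np.array([(u-cx)/f,(v-cy)/f,1]); o=-c["R"].T@c["t"]
    return o+d*(z-o[2])/d[2]
def proj(c,X):
    f,cx,cy=K(c); p=c["R"]@np.array(X)+c["t"]; return f*p[0]/p[2]+cx,f*p[1]/p[2]+cy
E
python3 - <<'E'
from h import *
print(sense())
for n in("scene","top","wrist"):
    c=shot(n,n+"0.png"); print(n,c["fov_y"],c["cx"],c["cy"],(-c["R"].T@c["t"]).round(3),c["R"].round(3).tolist())
E
```

```text
pics
{'time': 0.0, 'joint_positions': array([ 1.09510525e+00,  2.64763958e-01,  1.60534978e+00, -1.21945485e-05,
        1.27368293e+00, -3.69044890e-02]), 'qvel': array([-0.00104217,  0.00031647, -0.00034885,  0.00097282, -0.00105255,
        0.00193228]), 'joint_efforts': array([ 1.57423219e-03, -5.15103614e+01, -3.67322659e+01,  2.49305085e-04,
        1.27053360e-02,  2.22078961e-05]), 'tcp_pos': array([0.28662251, 0.6107585 , 0.40336739]), 'ee_rot': array([-0.68360334, -3.0657528 ,  0.00335303]), 'force': array([-0.31250469, -1.2327981 , -0.15363218]), 'moment': array([-0.00991579,  0.03286453,  0.00084188]), 'grip_force': 0.0, 'grip_width': 0.9995188222054743}
scene 49.00783368678702 284.93310922920364 208.53667157926466 [-0.106 -0.744  0.838] [[0.722, -0.692, 0.016], [-0.424, -0.46, -0.78], [0.547, 0.556, -0.626]]
top 44.638619085241075 272.42670761757205 200.59797057298226 [ 0.267 -0.064  1.699] [[-0.004, -1.0, 0.019], [-0.985, 0.001, -0.174], [0.174, -0.019, -0.985]]
wrist 67.15431185698128 275.9619859631293 208.7581814741334 [0.219 0.642 0.373] [[0.425, 0.905, 0.0], [0.866, -0.407, 0.292], [0.264, -0.124, -0.957]]
```

View pics/top0.png

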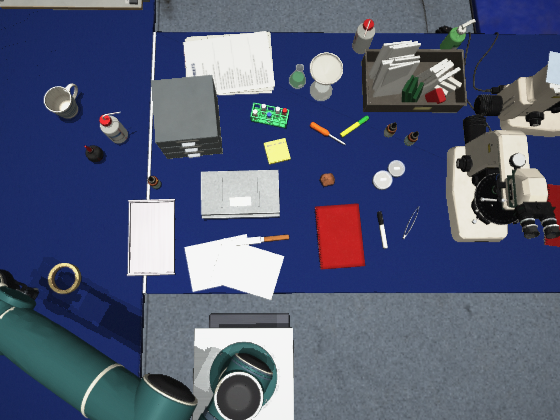

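View pics/scene0.png

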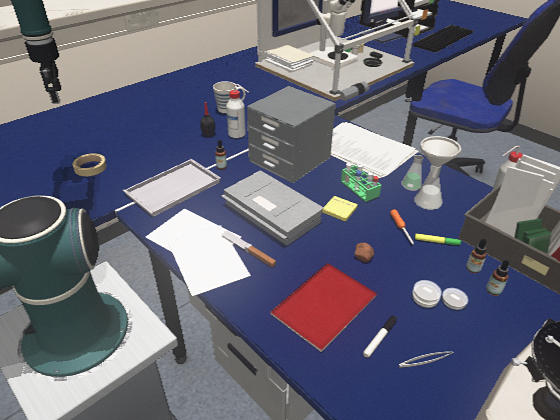

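The top view shows the chest at (240,194), the tray at (151,237) and the notebook at (340,237). The scraper lies on paper, with the handle end at (289,237) and the tip at about (233,243), pointing +y. The rock is at (327,180), the bottle at (153,181) and the marker at (382,230).

```bash
python3 - <<'E'
from h import *
c=load("top0.png"); im=c["color"]; hsv=cv2.cvtColor(im,cv2.COLOR_BGR2HSV)
def rect(mask,x0,y0,x1,y1,z,name):
    m=np.zeros_like(mask);m[y0:y1,x0:x1]=mask[y0:y1,x0:x1]
    cs=cv2.findContours(m,cv2.RETR_EXTERNAL,cv2.CHAIN_APPROX_NONE)[0]; k=max(cs,key=cv2.contourArea)
    P=np.array([ray(c,*p[0],z)[:2] for p in k],np.float32)
    (cen,sz,a)=cv2.minAreaRect(P); b=cv2.boxPoints((cen,sz,a)); print(name,np.round(cen,3),np.round(sz,3),round(a,1),b.round(3).tolist())
H,S,V=hsv[...,0],hsv[...,1],hsv[...,2]
u=np.uint8
rect(u((S>150)&((H<8)|(H>172))&(V>80))*255,300,190,375,280,.008,"notebook")
rect(u((S<90))*255,190,160,290,225,.045,"chest")
rect(u((S<110))*255,120,190,180,285,.012,"tray")
rect(u((H>5)&(H<20)&(S>100)&(V>80))*255,258,228,300,250,.018,"handle")
rect(u((H<20)&(S>60)&(V>40))*255,312,168,340,192,.0,"rock")
for p in [(201,170),(280,170),(280,218),(201,218)]: print(p,ray(c,*p,.051).round(3))
print([ray(c,*p,.012).round(3) for p in [(233,243),(245,241),(263,240)]])
a=cv2.resize(im[160:300,120:320],None,fx=4,fy=4,interpolation=cv2.INTER_CUBIC); cv2.imwrite("pics/a.png",a)
E
```

```text
notebook [ 0.446 -0.319] [0.209 0.147] 4.1 [[0.335999995470047, -0.2540000081062317], [0.34700000286102295, -0.4000000059604645], [0.5559999942779541, -0.38499999046325684], [0.5450000166893005, -0.23899999260902405]]
chest [0.581 0.01 ] [0.16  0.256] 1.5 [[0.49799999594688416, 0.13600000739097595], [0.5049999952316284, -0.11999999731779099], [0.6650000214576721, -0.11599999666213989], [0.6579999923706055, 0.14000000059604645]]
tray [0.446 0.306] [0.311 0.155] 1.7 [[0.2879999876022339, 0.3790000081062317], [0.2930000126361847, 0.22300000488758087], [0.6029999852180481, 0.2329999953508377], [0.5979999899864197, 0.3880000114440918]]
handle [ 0.439 -0.108] [0.015 0.08 ] 5.6 [[0.42800000309944153, -0.0689999982714653], [0.4359999895095825, -0.14900000393390656], [0.45100000500679016, -0.14800000190734863], [0.4429999887943268, -0.06800000369548798]]
rock [ 0.641 -0.284] [0.04  0.046] 14.2 [[0.6159999966621399, -0.26600000262260437], [0.6269999742507935, -0.3109999895095825], [0.6660000085830688, -0.3009999990463257], [0.6549999713897705, -0.25600001215934753]]
(201, 170) [0.66  0.139 0.051]
(280, 170) [ 0.66  -0.122  0.051]
(280, 218) [ 0.5   -0.121  0.051]
(201, 218) [0.5   0.136 0.051]
[array([0.422, 0.033, 0.012]), array([ 0.429, -0.006,  0.012]), array([ 0.432, -0.065,  0.012])]
```

View pics/a.png

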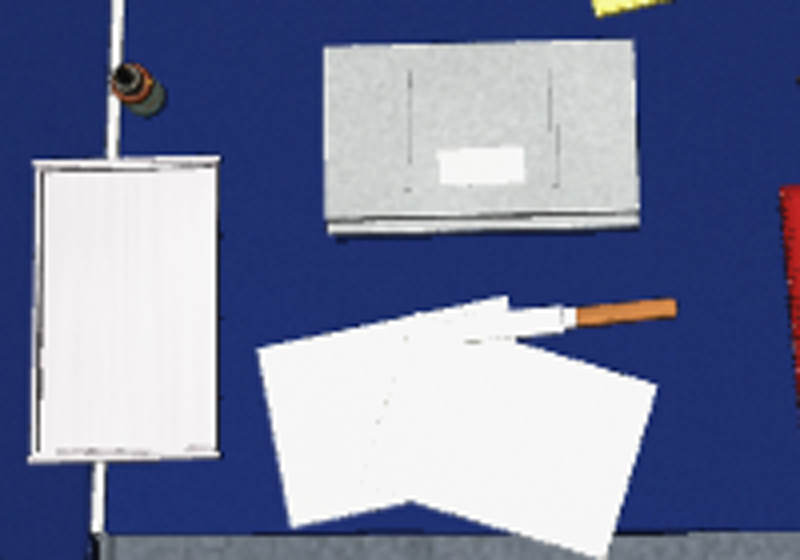

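```bash
cat >> h.py <<'E'
def Rdown(a):  # tool x at world yaw a (deg), pointing down
    a=np.radians(a); x=np.array([np.cos(a),np.sin(a),0]); z=np.array([0,0,-1.]); return np.c_[x,np.cross(z,x),z]
def plan(p,R=None,grasp=True,step=40,turn=.17):
    """grasp-point target p (m), R target: shift rows in the present tool frame, then turn rows about the TCP"""
    s=sense(); R0=Rn.from_rotvec(s["ee_rot"]).as_matrix(); t=np.array(s["tcp_pos"])
    R=R0 if R is None else R
    tgt=np.array(p)-(R[:,2]*.155 if grasp else 0)
    d=R0.T@(tgt-t)*1000; n=max(1,int(np.ceil(np.linalg.norm(d)/step)))
    w=Rn.from_matrix(R0.T@R).as_rotvec(); m=int(np.ceil(np.linalg.norm(w)/turn)) if np.linalg.norm(w)>.004 else 0
    print("shift",d.round(1),f"= {n} x",(d/n).round(1)); 
    if m: print("turn",w.round(3),f"= {m} x",(w/m).round(3))
def st():
    s=sense(); R=Rn.from_rotvec(s["ee_rot"]).as_matrix()
    print("t",round(s["time"],2),"grasp",(np.array(s["tcp_pos"])+.155*R[:,2]).round(4),"xyaw",round(np.degrees(np.arctan2(R[1,0],R[0,0])),2),"z",R[:,2].round(3),"F",np.round(s["force"],2),"M",np.round(s["moment"],3),"w",round(s["grip_width"],3),"gf",round(s["grip_force"],1))
E
python3 - <<'E'
from h import *
plan((.437,-.084,.2),Rdown(94.5))
c=load("top0.png")
for p in [(128.5,200),(174.5,200),(175,274),(127.5,275)]: print(ray(c,*p,.016).round(3))
for n,p in [("bottle",(153,188)),("marker",(382,230))]: print(n,ray(c,*p,0).round(3))
E
```

```text
shift [-431.3 -565.    49.6] = 18 x [-24.  -31.4   2.8]
turn [-2.000e-03  1.000e-03  1.054e+00] = 7 x [-0.     0.     0.151]
[0.566 0.382 0.016]
[0.566 0.229 0.016]
[0.322 0.22  0.016]
[0.319 0.374 0.016]
bottle [0.61  0.305 0.   ]
marker [ 0.466 -0.464  0.   ]
```

Request:
{"method": "step_arm", "body": {"increments": [{"dx": -24,"dy": -31,"dz": 3},{"dx": -24,"dy": -31,"dz": 3},{"dx": -24,"dy": -31,"dz": 3},{"dx": -24,"dy": -31,"dz": 3},{"dx": -24,"dy": -31,"dz": 3},{"dx": -24,"dy": -31,"dz": 3},{"dx": -24,"dy": -31,"dz": 3},{"dx": -24,"dy": -31,"dz": 3},{"dx": -24,"dy": -31,"dz": 3}]}}

```text
invalid input at $.increments[0]: expected keys dx, dy, dz, rx, ry, rz, hand
```

Request:
{"method": "step_arm", "body": {"increments": [{"dx": -24,"dy": -31,"dz": 3},{"dx": -24,"dy": -31,"dz": 3},{"dx": -24,"dy": -31,"dz": 3},{"dx": -24,"dy": -31,"dz": 3},{"dx": -24,"dy": -31,"dz": 3},{"dx": -24,"dy": -31,"dz": 2},{"dx": -24,"dy": -31,"dz": 2},{"dx": -24,"dy": -31,"dz": 2},{"dx": -24,"dy": -31,"dz": 2}]}}

```text
invalid input at $.increments[0]: expected keys dx, dy, dz, rx, ry, rz, hand
```

Request:
{"method": "step_arm", "body": {"increments": [{"rz": 0.15},{"rz": 0.15},{"rz": 0.15},{"rz": 0.15},{"rz": 0.15},{"rz": 0.15},{"rz": 0.15},{},{}]}}

```text
invalid input at $.increments[0]: expected keys dx, dy, dz, rx, ry, rz, hand
```

```bash
python3 - <<'E'
from h import *
st(); c=shot("wrist","w1.png"); st()
E
```

```text
t 0.15 grasp [0.2865 0.6106 0.2486] xyaw 154.86 z [-0.001 -0.002 -1.   ] F [ 1.02 -0.7   0.43] M [ 0.005 -0.006  0.02 ] w 1.001 gf 0.0
t 0.2 grasp [0.2866 0.6106 0.2488] xyaw 154.86 z [-0.001 -0.001 -1.   ] F [ 0.29  0.29 -0.21] M [-0.021  0.007 -0.04 ] w 1.0 gf 0.0
```

View pics/w1.png

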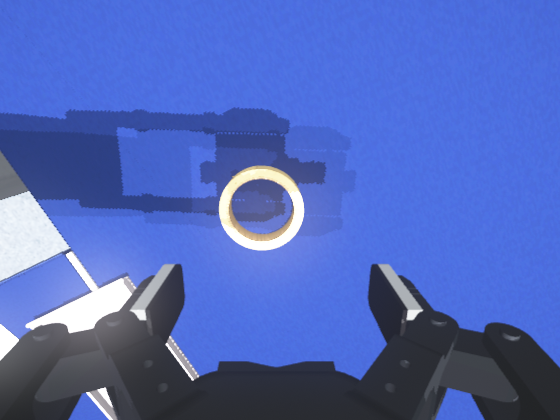

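The picture shows only the start area: a wooden ring at (262,207), with the fingers at the bottom. The arm hasn't moved, because every row needs all seven keys.

Request:
{"method": "step_arm", "body": {"increments": [{"dx": -36,"dy": -47,"dz": 4,"rx": 0,"ry": 0,"rz": 0,"hand": 100},{"dx": -36,"dy": -47,"dz": 4,"rx": 0,"ry": 0,"rz": 0,"hand": 100},{"dx": -36,"dy": -47,"dz": 4,"rx": 0,"ry": 0,"rz": 0,"hand": 100},{"dx": -36,"dy": -47,"dz": 4,"rx": 0,"ry": 0,"rz": 0,"hand": 100},{"dx": -36,"dy": -47,"dz": 4,"rx": 0,"ry": 0,"rz": 0,"hand": 100},{"dx": -36,"dy": -47,"dz": 4,"rx": 0,"ry": 0,"rz": 0,"hand": 100},{"dx": -36,"dy": -47,"dz": 4,"rx": 0,"ry": 0,"rz": 0,"hand": 100},{"dx": -36,"dy": -47,"dz": 4,"rx": 0,"ry": 0,"rz": 0,"hand": 100},{"dx": -36,"dy": -47,"dz": 4,"rx": 0,"ry": 0,"rz": 0,"hand": 100},{"dx": -36,"dy": -47,"dz": 4,"rx": 0,"ry": 0,"rz": 0,"hand": 100},{"dx": -36,"dy": -47,"dz": 4,"rx": 0,"ry": 0,"rz": 0,"hand": 100},{"dx": -36,"dy": -47,"dz": 4,"rx": 0,"ry": 0,"rz": 0,"hand": 100}]}}

```text
time: 1.7
tcp_pos: [0.4381, -0.085, 0.3568]
ee_rot: [0.684, 3.065, 0.0]
force: [1.1, -0.2, -0.3]
grip_width: 1.0
grip_force: 0.0
```

Request:
{"method": "step_arm", "body": {"increments": [{"dx": 0,"dy": 0,"dz": 0,"rx": 0,"ry": 0,"rz": 0.176,"hand": 100},{"dx": 0,"dy": 0,"dz": 0,"rx": 0,"ry": 0,"rz": 0.176,"hand": 100},{"dx": 0,"dy": 0,"dz": 0,"rx": 0,"ry": 0,"rz": 0.176,"hand": 100},{"dx": 0,"dy": 0,"dz": 0,"rx": 0,"ry": 0,"rz": 0.176,"hand": 100},{"dx": 0,"dy": 0,"dz": 0,"rx": 0,"ry": 0,"rz": 0.176,"hand": 100},{"dx": 0,"dy": 0,"dz": 0,"rx": 0,"ry": 0,"rz": 0.176,"hand": 100},{"dx": 0,"dy": 0,"dz": 0,"rx": 0,"ry": 0,"rz": 0,"hand": 100},{"dx": 0,"dy": 0,"dz": 0,"rx": 0,"ry": 0,"rz": 0,"hand": 100}]}}

```text
time: 2.7
tcp_pos: [0.4382, -0.083, 0.3566]
ee_rot: [-2.132, -2.307, 0.0]
force: [-0.5, 0.5, 0.1]
grip_width: 0.999
grip_force: 0.0
```

```bash
python3 - <<'E'
from h import *
st(); c=shot("wrist","w2.png"); st()
E
```

```text
t 2.7 grasp [ 0.4382 -0.083   0.2016] xyaw 94.52 z [-0.  0. -1.] F [-0.5   0.51  0.13] M [-0.023  0.055 -0.034] w 0.999 gf 0.0
t 2.75 grasp [ 0.4382 -0.0831  0.2016] xyaw 94.49 z [-0.  0. -1.] F [0.29 0.35 0.7 ] M [-0.053 -0.04   0.036] w 0.995 gf 0.0
```

View pics/w2.png

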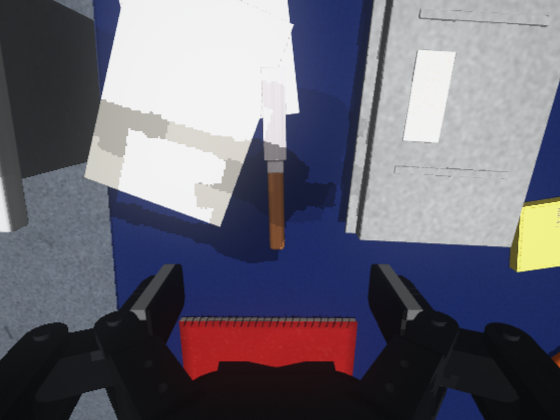

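The scraper runs from its handle end at (278,247) through the root at about (275,160) to the tip at about (271,68). The chest lip's front edge runs from (375,0) to (348,232).

```bash
python3 - <<'E'
from h import *
c=load("w2.png"); 
for n,p,z in [("end",(278,246),.019),("brown root",(275,172),.02),("root",(275,160),.013),("tip",(271,69),.013),("lipA",(376,0),.034),("lipB",(348,232),.034)]: print(n,ray(c,*p,z).round(4))
hsv=cv2.cvtColor(c["color"],cv2.COLOR_BGR2HSV); m=cv2.inRange(hsv,(5,100,60),(22,255,255)); m[:,:255]=0;m[:,300:]=0
ys,xs=np.nonzero(m[150:255]); 
for y in (175,190,205,220,235):
    x=np.nonzero(m[y])[0]; print(y,x.min(),x.max(),ray(c,x.min(),y,.018).round(4),ray(c,x.max(),y,.018).round(4))
E
```

```text
end [ 0.4454 -0.1424  0.019 ]
brown root [ 0.4361 -0.0642  0.02  ]
root [ 0.4353 -0.0535  0.013 ]
tip [0.4252 0.0288 0.013 ]
lipA [0.5061 0.0839 0.034 ]
lipB [ 0.5124 -0.1156  0.034 ]
175 268 282 [ 0.4295 -0.068   0.018 ] [ 0.4433 -0.067   0.018 ]
190 269 282 [ 0.4316 -0.0831  0.018 ] [ 0.4445 -0.0821  0.018 ]
205 269 283 [ 0.4327 -0.0987  0.018 ] [ 0.4469 -0.0976  0.018 ]
220 270 283 [ 0.4349 -0.1146  0.018 ] [ 0.4482 -0.1136  0.018 ]
235 270 283 [ 0.4361 -0.1311  0.018 ] [ 0.4496 -0.13    0.018 ]
```

Request:
{"method": "step_arm", "body": {"increments": [{"dx": 0,"dy": 0,"dz": 35,"rx": 0,"ry": 0,"rz": -0.035,"hand": 45},{"dx": 0,"dy": 0,"dz": 35,"rx": 0,"ry": 0,"rz": 0,"hand": 45},{"dx": 0,"dy": 0,"dz": 35,"rx": 0,"ry": 0,"rz": 0,"hand": 45},{"dx": 0,"dy": 0,"dz": 35,"rx": 0,"ry": 0,"rz": 0,"hand": 45},{"dx": 0,"dy": 0,"dz": 25,"rx": 0,"ry": 0,"rz": 0,"hand": 45},{"dx": 0,"dy": 0,"dz": 14,"rx": 0,"ry": 0,"rz": 0,"hand": 45},{"dx": 0,"dy": 0,"dz": 0,"rx": 0,"ry": 0,"rz": 0,"hand": 0},{"dx": 0,"dy": 0,"dz": 0,"rx": 0,"ry": 0,"rz": 0,"hand": 0},{"dx": 0,"dy": 0,"dz": 0,"rx": 0,"ry": 0,"rz": 0,"hand": 0},{"dx": 0,"dy": 0,"dz": 0,"rx": 0,"ry": 0,"rz": 0,"hand": 0},{"dx": 0,"dy": 0,"dz": 0,"rx": 0,"ry": 0,"rz": 0,"hand": 0}]}}

```text
time: 4.12
tcp_pos: [0.4384, -0.0831, 0.1781]
ee_rot: [2.094, 2.341, 0.001]
force: [0.5, 0.2, -0.1]
grip_width: 0.163
grip_force: 60.5
```

```bash
python3 - <<'E'
from h import *
st(); c=shot("wrist","w3.png"); st()
E
```

```text
t 4.12 grasp [ 0.4385 -0.0831  0.0231] xyaw 96.36 z [ 0.001 -0.    -1.   ] F [ 0.48  0.15 -0.11] M [ 0.004  0.013 -0.022] w 0.163 gf 60.5
t 4.17 grasp [ 0.4384 -0.0831  0.023 ] xyaw 96.36 z [ 0.001 -0.    -1.   ] F [-0.65  0.18 -0.57] M [-0.006 -0.048 -0.034] w 0.168 gf 60.5
```

View pics/w3.png

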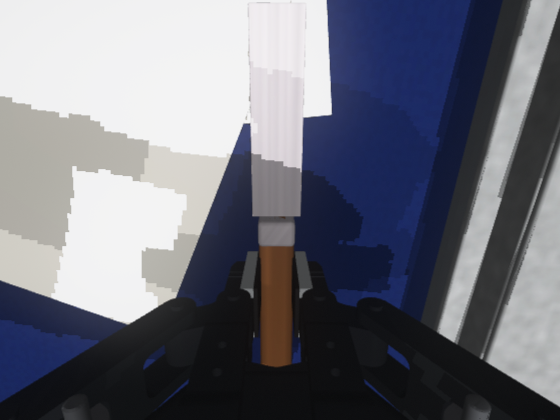

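The tip is at (278,3) and the blade root at (276,215). The handle is gripped squarely, with the lip further right.

```bash
python3 - <<'E'
from h import *
c=load("w3.png"); s=sense(); print(s["joint_positions"].round(3))
R=Rn.from_rotvec(s["ee_rot"]).as_matrix(); g=np.array(s["tcp_pos"])+.155*R[:,2]
for n,p,z in [("tip",(278,3),.0137),("root",(276,215),.0137),("tipz0.010",(278,3),.0115),("lip",(520,0),.034),("lip2",(425,318),.034)]: X=ray(c,*p,z); print(n,X.round(4),(R.T@(X-g)).round(4))
E
```

```text
[-0.243  0.105  2.27   0.     0.766 -0.354]
tip [0.427  0.0293 0.0137] [0.113  0.0012 0.0092]
root [ 0.4354 -0.0525  0.0137] [0.0307 0.0004 0.0093]
tipz0.010 [0.427  0.0299 0.0115] [0.1136 0.0012 0.0114]
lip [0.5026 0.0326 0.034 ] [ 0.1079  0.0767 -0.011 ]
lip2 [ 0.5017 -0.0842  0.034 ] [-0.0081  0.0628 -0.011 ]
```

Request:
{"method": "step_arm", "body": {"increments": [{"dx": 0,"dy": 0,"dz": -30,"rx": 0,"ry": 0,"rz": 0,"hand": 0},{"dx": 0,"dy": 0,"dz": -30,"rx": 0,"ry": 0,"rz": 0,"hand": 0},{"dx": 0,"dy": 0,"dz": -30,"rx": 0,"ry": 0,"rz": 0,"hand": 0},{"dx": 33,"dy": -17,"dz": 0,"rx": 0,"ry": 0,"rz": 0,"hand": 0},{"dx": 33,"dy": -17,"dz": 0,"rx": 0,"ry": 0,"rz": 0,"hand": 0},{"dx": 33,"dy": -17,"dz": 0,"rx": 0,"ry": 0,"rz": 0,"hand": 0}]}}

```text
time: 4.92
tcp_pos: [0.3758, 0.0104, 0.2678]
ee_rot: [2.096, 2.34, 0.001]
force: [-0.4, 0.3, 0.2]
grip_width: 0.163
grip_force: 60.5
```

Request:
{"method": "step_arm", "body": {"increments": [{"dx": 0,"dy": 0,"dz": 0,"rx": 0,"ry": 0,"rz": 0.165,"hand": 0},{"dx": 0,"dy": 0,"dz": 0,"rx": 0,"ry": 0,"rz": 0.165,"hand": 0},{"dx": 0,"dy": 0,"dz": 0,"rx": 0,"ry": 0,"rz": 0.165,"hand": 0},{"dx": 0,"dy": 0,"dz": 0,"rx": 0,"ry": 0,"rz": 0.165,"hand": 0},{"dx": 0,"dy": 0,"dz": 0,"rx": 0,"ry": 0,"rz": 0.165,"hand": 0},{"dx": 0,"dy": 0,"dz": 0,"rx": 0,"ry": 0,"rz": 0.165,"hand": 0},{"dx": 0,"dy": 0,"dz": 0,"rx": 0,"ry": 0,"rz": 0.165,"hand": 0},{"dx": 0,"dy": 0,"dz": 0,"rx": 0,"ry": 0,"rz": 0.165,"hand": 0},{"dx": 0,"dy": 0,"dz": 0,"rx": 0,"ry": 0,"rz": 0.165,"hand": 0},{"dx": 0,"dy": 0,"dz": 0,"rx": 0,"ry": 0,"rz": 0.165,"hand": 0},{"dx": 0,"dy": 0,"dz": 0,"rx": 0,"ry": 0,"rz": 0,"hand": 0}]}}

```text
time: 6.3
tcp_pos: [0.3764, 0.0097, 0.2677]
ee_rot: [3.141, 0.053, -0.0]
force: [-0.3, -0.1, -0.2]
grip_width: 0.162
grip_force: 60.6
```

Request:
{"method": "step_arm", "body": {"increments": [{"dx": 0,"dy": 0,"dz": 26,"rx": 0,"ry": 0,"rz": 0,"hand": 0},{"dx": 0,"dy": 0,"dz": 26,"rx": 0,"ry": 0,"rz": 0,"hand": 0},{"dx": 0,"dy": 0,"dz": 26,"rx": 0,"ry": 0,"rz": 0,"hand": 0},{"dx": 0,"dy": 0,"dz": 0,"rx": 0,"ry": 0,"rz": 0,"hand": 0}]}}

```text
time: 6.8
tcp_pos: [0.3751, 0.0097, 0.188]
ee_rot: [-3.141, -0.054, 0.008]
force: [-0.8, -0.5, 0.0]
grip_width: 0.172
grip_force: 60.6
```

```bash
python3 - <<'E'
from h import *
st(); c=shot("wrist","w4.png"); c=shot("scene","s4.png"); print(sense()["joint_positions"].round(2))
E
```

```text
t 6.8 grasp [0.3743 0.0098 0.033 ] xyaw 1.97 z [-0.005  0.    -1.   ] F [-0.75 -0.53  0.02] M [-0.01  -0.058 -0.007] w 0.172 gf 60.6
[-0.04 -0.05  2.4  -0.    0.79  1.5 ]
```

View pics/w4.png

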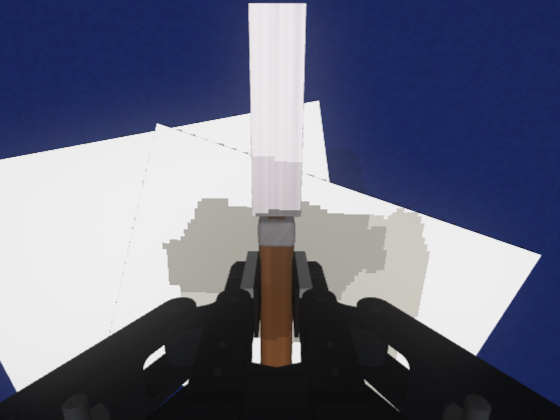

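The blade tip is at (278,3), with dark bench beyond it and the lip not yet in view. I'll raise the blade 2 mm and advance 30 mm, then judge the depth by how much of the blade still shows.

Request:
{"method": "step_arm", "body": {"increments": [{"dx": 0,"dy": 0,"dz": -2,"rx": 0,"ry": 0,"rz": 0,"hand": 0},{"dx": 10,"dy": 0,"dz": 0,"rx": 0,"ry": 0,"rz": 0,"hand": 0},{"dx": 10,"dy": 0,"dz": 0,"rx": 0,"ry": 0,"rz": 0,"hand": 0},{"dx": 10,"dy": 0,"dz": 0,"rx": 0,"ry": 0,"rz": 0,"hand": 0},{"dx": 0,"dy": 0,"dz": 0,"rx": 0,"ry": 0,"rz": 0,"hand": 0}]}}

```text
time: 7.52
tcp_pos: [0.4078, 0.0106, 0.192]
ee_rot: [3.141, 0.05, 0.001]
force: [-0.4, -0.7, -1.4]
grip_width: 0.169
grip_force: 60.6
```

```bash
python3 - <<'E'
from h import *
st(); c=shot("wrist","w5.png"); st(); s=shot("scene","s5.png")
u,v=proj(s,(.48,.01,.03)); u,v=int(u),int(v)
a=cv2.resize(s["color"][v-60:v+60,u-65:u+65],None,fx=4,fy=4,interpolation=cv2.INTER_CUBIC)
b=cv2.resize(c["color"],(520,390)); b=np.vstack([b,np.zeros((90,520,3),np.uint8)])[:480]
out=np.hstack([a,b]); cv2.imwrite("pics/b5.png",cv2.resize(out,(800,int(480*800/out.shape[1]))))
E
```

```text
t 7.53 grasp [0.408  0.0106 0.037 ] xyaw 1.83 z [ 0.001 -0.    -1.   ] F [-0.4  -0.68 -1.42] M [ 0.04   0.035 -0.024] w 0.169 gf 60.6
t 7.58 grasp [0.407  0.0107 0.0366] xyaw 1.83 z [-0. -0. -1.] F [-0.49 -0.2  -0.72] M [-0.042  0.024  0.008] w 0.165 gf 60.6
```

View pics/b5.png

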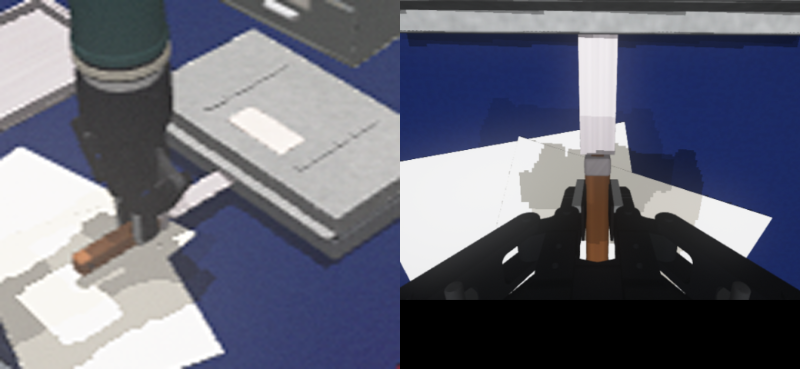

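The scene view shows the blade passing under the lip. In the wrist view the lip edge cuts the blade off at about row 48 in the original picture.

```bash
python3 - <<'E'
from h import *
c=load("w5.png"); im=c["color"]
print(im[30:70:3,150].tolist()); print(im[30:70:3,278].tolist())
for u in (60,278,500):
  for v in (0,47): print(u,v,ray(c,u,v,.034).round(4),ray(c,u,v,.030).round(4))
E
```

```text
[[180, 178, 176], [183, 182, 179], [185, 184, 182], [187, 185, 183], [188, 186, 185], [106, 106, 104], [57, 36, 31], [57, 34, 28], [56, 32, 27], [66, 35, 28], [65, 35, 28], [65, 34, 27], [97, 45, 34], [97, 45, 33]]
[[189, 189, 186], [187, 185, 184], [186, 185, 183], [186, 185, 183], [186, 185, 182], [145, 144, 144], [143, 139, 143], [161, 158, 162], [235, 232, 236], [234, 232, 235], [235, 231, 235], [235, 231, 235], [235, 232, 236], [235, 232, 236]]
60 0 [0.518 0.09  0.034] [0.5191 0.0924 0.03  ]
60 47 [0.503  0.0925 0.034 ] [0.5037 0.095  0.03  ]
278 0 [0.5204 0.0135 0.034 ] [0.5216 0.0135 0.03  ]
278 47 [0.5055 0.013  0.034 ] [0.5062 0.013  0.03  ]
500 0 [ 0.5228 -0.0643  0.034 ] [ 0.524  -0.0667  0.03  ]
500 47 [ 0.508  -0.0678  0.034 ] [ 0.5088 -0.0703  0.03  ]
```

Request:
{"method": "step_arm", "body": {"increments": [{"dx": 0,"dy": 0,"dz": -3,"rx": 0,"ry": 0,"rz": 0,"hand": 0},{"dx": 1,"dy": 0,"dz": -7,"rx": 0,"ry": 0,"rz": 0,"hand": 0},{"dx": 1,"dy": 0,"dz": -7,"rx": 0,"ry": 0,"rz": 0,"hand": 0},{"dx": 3,"dy": 0,"dz": -13,"rx": 0,"ry": 0,"rz": 0,"hand": 0},{"dx": 4,"dy": 0,"dz": -13,"rx": 0,"ry": 0,"rz": 0,"hand": 0},{"dx": 5,"dy": 0,"dz": -12,"rx": 0,"ry": 0,"rz": 0,"hand": 0},{"dx": 0,"dy": 0,"dz": 0,"rx": 0,"ry": 0,"rz": 0,"hand": 0}]}}

```text
time: 8.5
tcp_pos: [0.4221, 0.0111, 0.2486]
ee_rot: [3.141, 0.05, 0.007]
force: [-0.6, -0.6, -0.0]
grip_width: 0.168
grip_force: 60.5
```

```bash
cat >> h.py <<'E'
def duo(tag,X,r=(65,60)):
    c=shot("wrist",f"w{tag}.png"); s=shot("scene",f"s{tag}.png"); u,v=map(int,proj(s,X)); y0=max(0,v-r[1]);x0=max(0,u-r[0])
    a=cv2.resize(s["color"][y0:v+r[1],x0:u+r[0]],(440,400),interpolation=cv2.INTER_CUBIC); b=cv2.resize(c["color"],(360,270))
    b=np.vstack([b,np.zeros((130,360,3),np.uint8)]); cv2.imwrite(f"pics/b{tag}.png",np.hstack([a,b]))
E
python3 - <<'E'
from h import *
st(); duo(6,(.52,.01,.08),(80,73)); st()
E
```

```text
t 8.5 grasp [0.4228 0.011  0.0936] xyaw 1.82 z [ 0.005 -0.    -1.   ] F [-0.56 -0.62 -0.02] M [0.013 0.026 0.038] w 0.168 gf 60.5
t 8.6 grasp [0.4213 0.0111 0.0922] xyaw 1.82 z [ 0.002 -0.    -1.   ] F [ 0.35 -0.43 -0.82] M [ 0.02  -0.016 -0.06 ] w 0.164 gf 60.5
```

View pics/b6.png

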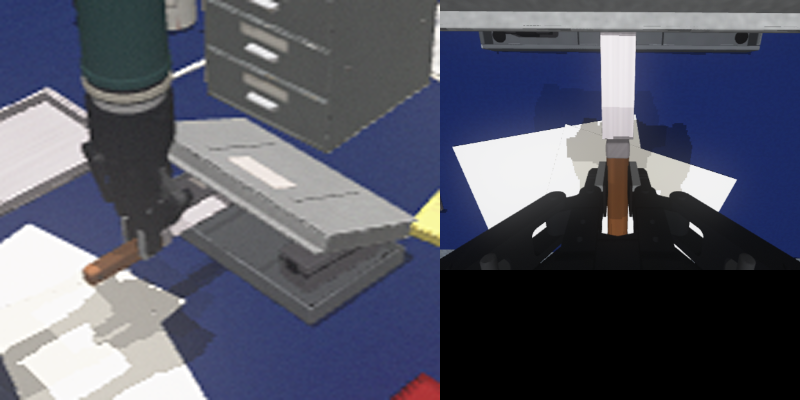

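The lid is up about 25° on the blade, and the chest's interior shows. I'll carry on along the arc.

Request:
{"method": "step_arm", "body": {"increments": [{"dx": 6,"dy": 0,"dz": -12,"rx": 0,"ry": 0,"rz": 0,"hand": 0},{"dx": 8,"dy": 0,"dz": -11,"rx": 0,"ry": 0,"rz": 0,"hand": 0},{"dx": 9,"dy": 0,"dz": -10,"rx": 0,"ry": 0,"rz": 0,"hand": 0},{"dx": 10,"dy": 0,"dz": -9,"rx": 0,"ry": 0,"rz": 0,"hand": 0},{"dx": 10,"dy": 0,"dz": -8,"rx": 0,"ry": 0,"rz": 0,"hand": 0},{"dx": 11,"dy": 0,"dz": -7,"rx": 0,"ry": 0,"rz": 0,"hand": 0},{"dx": 12,"dy": 0,"dz": -5,"rx": 0,"ry": 0,"rz": 0,"hand": 0},{"dx": 0,"dy": 0,"dz": 0,"rx": 0,"ry": 0,"rz": 0,"hand": 0}]}}

```text
time: 9.6
tcp_pos: [0.4879, 0.0132, 0.3093]
ee_rot: [3.141, 0.05, 0.003]
force: [-0.1, 0.5, -1.3]
grip_width: 0.164
grip_force: 60.5
```

Request:
{"method": "step_arm", "body": {"increments": [{"dx": 12,"dy": 0,"dz": -4,"rx": 0,"ry": 0,"rz": 0,"hand": 0},{"dx": 13,"dy": 0,"dz": -1,"rx": 0,"ry": 0,"rz": 0,"hand": 0},{"dx": 13,"dy": 0,"dz": 0,"rx": 0,"ry": 0,"rz": 0,"hand": 0},{"dx": 13,"dy": 0,"dz": 0,"rx": 0,"ry": 0,"rz": 0,"hand": 0},{"dx": 0,"dy": 0,"dz": 0,"rx": 0,"ry": 0,"rz": 0,"hand": 0}]}}

```text
time: 10.22
tcp_pos: [0.5388, 0.0148, 0.3138]
ee_rot: [3.141, 0.05, 0.001]
force: [-0.6, -0.1, -0.3]
grip_width: 0.168
grip_force: 60.6
```

```bash
python3 - <<'E'
from h import *
st(); duo(7,(.58,.01,.1),(90,82)); st()
E
```

```text
t 10.22 grasp [0.5389 0.0148 0.1588] xyaw 1.83 z [ 0.001 -0.    -1.   ] F [-0.64 -0.08 -0.25] M [ 0.059  0.03  -0.005] w 0.168 gf 60.6
t 10.32 grasp [0.5376 0.0148 0.1585] xyaw 1.83 z [-0.  0. -1.] F [-0.28  0.03 -0.94] M [ 0.003  0.014 -0.009] w 0.164 gf 60.6
```

View pics/b7.png

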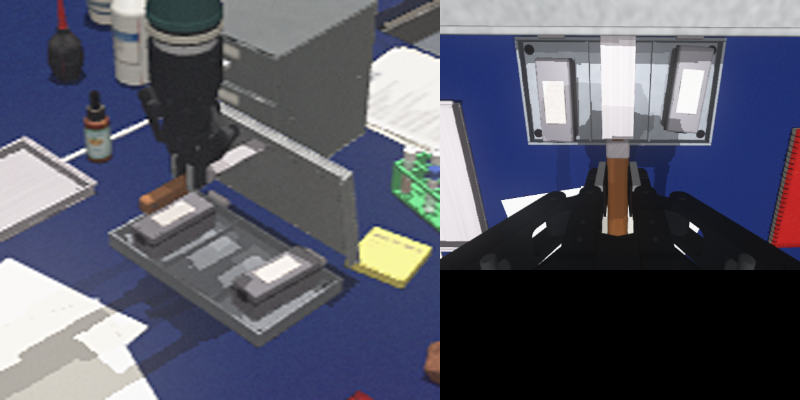

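The lid is almost upright. Cases sit in the left and right bays, and the middle bay has none. I'll push on to the stop.

Request:
{"method": "step_arm", "body": {"increments": [{"dx": 7,"dy": 0,"dz": 0,"rx": 0,"ry": 0,"rz": 0,"hand": 0},{"dx": 7,"dy": 0,"dz": 0,"rx": 0,"ry": 0,"rz": 0,"hand": 0},{"dx": 6,"dy": 0,"dz": 0,"rx": 0,"ry": 0,"rz": 0,"hand": 0},{"dx": 0,"dy": 0,"dz": 0,"rx": 0,"ry": 0,"rz": 0,"hand": 0}]}}

```text
time: 10.82
tcp_pos: [0.5581, 0.0154, 0.3138]
ee_rot: [3.141, 0.05, 0.001]
force: [0.3, -0.9, -0.5]
grip_width: 0.167
grip_force: 60.6
```

Request:
{"method": "step_arm", "body": {"increments": [{"dx": 4,"dy": 0,"dz": 0,"rx": 0,"ry": 0,"rz": 0,"hand": 0},{"dx": 0,"dy": 0,"dz": 0,"rx": 0,"ry": 0,"rz": 0,"hand": 0}]}}

```text
time: 11.08
tcp_pos: [0.5618, 0.0156, 0.3138]
ee_rot: [3.141, 0.05, 0.001]
force: [0.3, 0.7, -1.1]
grip_width: 0.166
grip_force: 60.6
```

Request:
{"method": "step_arm", "body": {"increments": [{"dx": 4,"dy": 0,"dz": 0,"rx": 0,"ry": 0,"rz": 0,"hand": 0},{"dx": 0,"dy": 0,"dz": 0,"rx": 0,"ry": 0,"rz": 0,"hand": 0}]}}

```text
time: 11.32
tcp_pos: [0.5639, 0.0157, 0.3128]
ee_rot: [-3.141, -0.05, 0.01]
force: [-7.3, 0.2, 1.9]
grip_width: 0.171
grip_force: 60.9
```

```bash
python3 - <<'E'
from h import *
st(); duo(8,(.6,.01,.1),(90,82)); st()
# scene lid edge lines: 3D check of lid side edge
E
```

```text
t 11.32 grasp [0.563  0.0157 0.1578] xyaw 1.82 z [-0.006 -0.    -1.   ] F [-7.26  0.17  1.91] M [-0.027  0.965 -0.086] w 0.171 gf 60.9
t 11.43 grasp [0.5629 0.0157 0.1579] xyaw 1.82 z [-0.006 -0.    -1.   ] F [-7.28 -0.35  2.16] M [-0.092  0.962 -0.009] w 0.166 gf 60.9
```

View pics/b8.png

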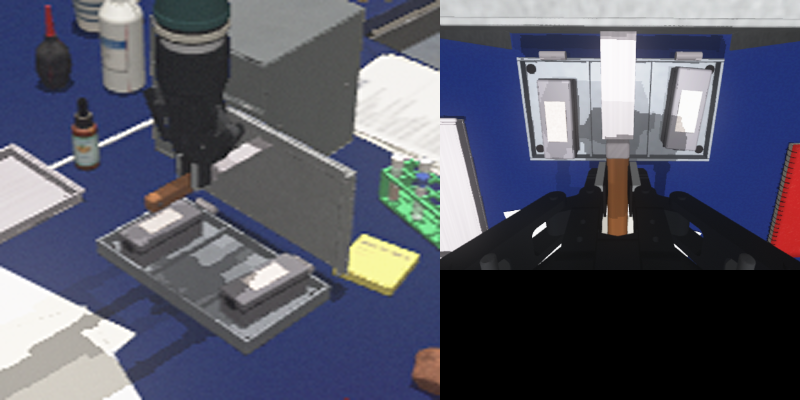

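The wrist force reached -7.3 N at the stop, so the lid is fully open. Next I retract and lay the scraper down.

Request:
{"method": "step_arm", "body": {"increments": [{"dx": -10,"dy": 0,"dz": 0,"rx": 0,"ry": 0,"rz": 0,"hand": 0},{"dx": -35,"dy": 0,"dz": 0,"rx": 0,"ry": 0,"rz": 0,"hand": 0},{"dx": -35,"dy": 0,"dz": 0,"rx": 0,"ry": 0,"rz": 0,"hand": 0},{"dx": -35,"dy": 25,"dz": 0,"rx": 0,"ry": 0,"rz": 0,"hand": 0},{"dx": -35,"dy": 25,"dz": 0,"rx": 0,"ry": 0,"rz": 0,"hand": 0}]}}

```text
time: 12.05
tcp_pos: [0.4161, -0.0393, 0.314]
ee_rot: [3.141, 0.052, 0.003]
force: [0.7, 0.0, -0.9]
grip_width: 0.169
grip_force: 60.6
```

Request:
{"method": "step_arm", "body": {"increments": [{"dx": 0,"dy": 0,"dz": 0,"rx": 0,"ry": 0,"rz": -0.157,"hand": 0},{"dx": 0,"dy": 0,"dz": 0,"rx": 0,"ry": 0,"rz": -0.157,"hand": 0},{"dx": 0,"dy": 0,"dz": 0,"rx": 0,"ry": 0,"rz": -0.157,"hand": 0},{"dx": 0,"dy": 0,"dz": 0,"rx": 0,"ry": 0,"rz": -0.157,"hand": 0},{"dx": 0,"dy": 0,"dz": 0,"rx": 0,"ry": 0,"rz": -0.157,"hand": 0},{"dx": 0,"dy": 0,"dz": 0,"rx": 0,"ry": 0,"rz": -0.157,"hand": 0},{"dx": 0,"dy": 0,"dz": 0,"rx": 0,"ry": 0,"rz": -0.157,"hand": 0},{"dx": 0,"dy": 0,"dz": 0,"rx": 0,"ry": 0,"rz": -0.157,"hand": 0},{"dx": 0,"dy": 0,"dz": 0,"rx": 0,"ry": 0,"rz": -0.157,"hand": 0},{"dx": 0,"dy": 0,"dz": 0,"rx": 0,"ry": 0,"rz": -0.157,"hand": 0},{"dx": 0,"dy": 0,"dz": 0,"rx": 0,"ry": 0,"rz": 0,"hand": 0}]}}

```text
time: 13.42
tcp_pos: [0.4171, -0.039, 0.314]
ee_rot: [2.188, 2.253, 0.001]
force: [0.4, 0.5, -0.4]
grip_width: 0.169
grip_force: 60.6
```

Request:
{"method": "step_arm", "body": {"increments": [{"dx": 0,"dy": 0,"dz": 40,"rx": 0,"ry": 0,"rz": 0,"hand": 0},{"dx": 0,"dy": 0,"dz": 40,"rx": 0,"ry": 0,"rz": 0,"hand": 0},{"dx": 0,"dy": 0,"dz": 35,"rx": 0,"ry": 0,"rz": 0,"hand": 0},{"dx": 0,"dy": 0,"dz": 0,"rx": 0,"ry": 0,"rz": 0,"hand": 0}]}}

```text
time: 13.92
tcp_pos: [0.4152, -0.0388, 0.1964]
ee_rot: [-2.186, -2.249, 0.006]
force: [-0.8, -0.5, -0.6]
grip_width: 0.166
grip_force: 60.5
```

```bash
python3 - <<'E'
from h import *
st(); c=shot("wrist","w9.png"); st()
E
```

```text
t 13.93 grasp [ 0.4142 -0.0386  0.0414] xyaw 91.64 z [-0.006  0.001 -1.   ] F [-0.85 -0.51 -0.58] M [ 0.018  0.035 -0.002] w 0.166 gf 60.5
t 13.97 grasp [ 0.4161 -0.0389  0.0431] xyaw 91.67 z [-0.003  0.    -1.   ] F [-0.35  0.5  -0.76] M [-0.063 -0.015  0.036] w 0.167 gf 60.5
```

Request:
{"method": "step_arm", "body": {"increments": [{"dx": 0,"dy": 0,"dz": 10,"rx": 0,"ry": 0,"rz": 0,"hand": 0},{"dx": 0,"dy": 0,"dz": 7,"rx": 0,"ry": 0,"rz": 0,"hand": 0},{"dx": 0,"dy": 0,"dz": 3,"rx": 0,"ry": 0,"rz": 0,"hand": 0},{"dx": 0,"dy": 0,"dz": 0,"rx": 0,"ry": 0,"rz": 0,"hand": 0},{"dx": 0,"dy": 0,"dz": 0,"rx": 0,"ry": 0,"rz": 0,"hand": 0}]}}

```text
time: 14.6
tcp_pos: [0.4179, -0.0392, 0.1805]
ee_rot: [2.186, 2.255, 0.0]
force: [-4.2, 0.3, 13.7]
grip_width: 0.167
grip_force: 62.4
```

Request:
{"method": "step_arm", "body": {"increments": [{"dx": 0,"dy": 0,"dz": 0,"rx": 0,"ry": 0,"rz": 0,"hand": 50},{"dx": 0,"dy": 0,"dz": 0,"rx": 0,"ry": 0,"rz": 0,"hand": 50},{"dx": 0,"dy": 0,"dz": 0,"rx": 0,"ry": 0,"rz": 0,"hand": 50},{"dx": 0,"dy": 0,"dz": -20,"rx": 0,"ry": 0,"rz": 0,"hand": 50},{"dx": 0,"dy": 0,"dz": -40,"rx": 0,"ry": 0,"rz": 0,"hand": 50},{"dx": 0,"dy": 0,"dz": -50,"rx": 0,"ry": 0,"rz": 0,"hand": 60},{"dx": 0,"dy": 0,"dz": -50,"rx": 0,"ry": 0,"rz": 0,"hand": 60},{"dx": 0,"dy": 0,"dz": -50,"rx": 0,"ry": 0,"rz": 0,"hand": 60},{"dx": 0,"dy": 0,"dz": -40,"rx": 0,"ry": 0,"rz": 0,"hand": 60}]}}

```text
time: 15.72
tcp_pos: [0.4171, -0.039, 0.4309]
ee_rot: [2.186, 2.254, 0.002]
force: [0.6, -0.2, -0.4]
grip_width: 0.599
grip_force: 0.0
```

```bash
python3 - <<'E'
from h import *
st(); duo(10,(.53,.01,.05),(120,110)); 
c=load("w8.png");cv2.imwrite("pics/x.png",c["color"]); plan((.55,.093,.26),Rdown(181.5)); plan((.55,.093,.26))
E
```

```text
t 15.72 grasp [ 0.4174 -0.0391  0.2759] xyaw 91.78 z [ 0.002 -0.    -1.   ] F [ 0.65 -0.16 -0.4 ] M [ 0.034 -0.012  0.046] w 0.599 gf 0.0
shift [128.2 135.2  20.3] = 5 x [25.6 27.   4.1]
turn [ 0.006  0.009 -1.566] = 10 x [ 0.001  0.001 -0.157]
shift [128.4 133.7  20.3] = 5 x [25.7 26.7  4.1]
```

View pics/b10.png

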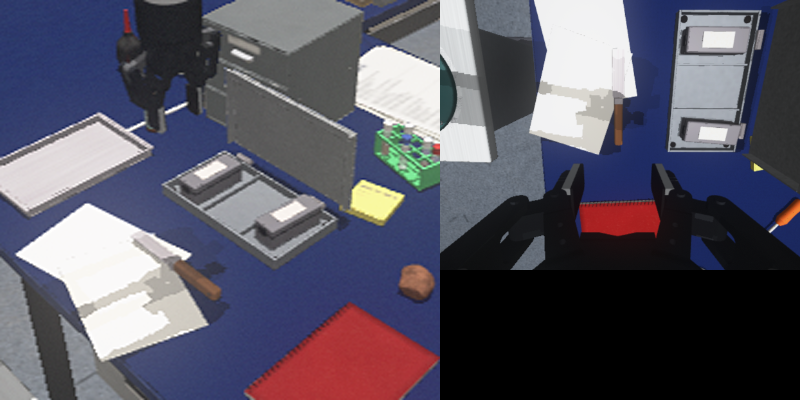

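The scraper lies flat on the paper and the lid stands upright. The two cases have white labels at about (717,38) and (714,133) in the composite, and the middle bay is empty.

```bash
python3 - <<'E'
from h import *
c=load("w10.png"); im=c["color"]
g=im.min(axis=2); m=np.uint8(g>225)*255; m[:,:350]=0
for k in cv2.findContours(m,cv2.RETR_EXTERNAL,cv2.CHAIN_APPROX_NONE)[0]:
    if cv2.contourArea(k)<150: continue
    P=np.array([ray(c,*p[0],.042)[:2] for p in k],np.float32); r=cv2.minAreaRect(P); print(np.round(r[0],4),np.round(r[1],4),round(r[2],1),cv2.boundingRect(k))
x0,y0=350,0
cv2.imwrite("pics/c10.png",cv2.resize(im[0:250,350:490],(448,600*250*448//(140*600)//1 if False else 800))[:600])
a=cv2.resize(im[0:120,350:490],None,fx=4,fy=4);b=cv2.resize(im[130:250,350:490],None,fx=4,fy=4)
cv2.imwrite("pics/c10.png",cv2.resize(np.hstack([a,b]),(800,343)))
E
```

```text
[ 0.5945 -0.0669] [0.0233 0.0489] 87.0 (402, 197, 45, 22)
[0.5773 0.0914] [0.049  0.0228] 1.8 (409, 49, 50, 25)
```

View pics/c10.png

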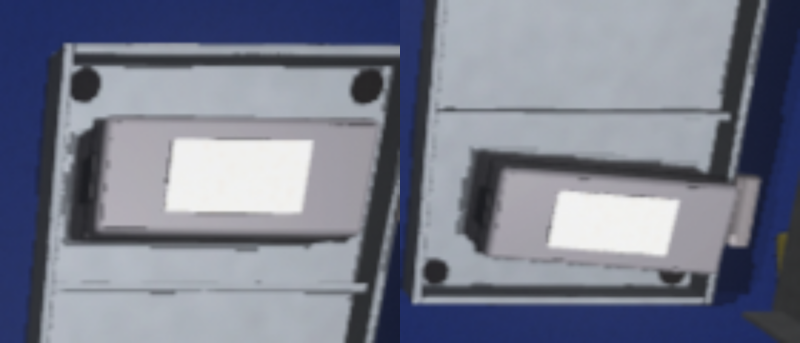

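Request:
{"method": "step_arm", "body": {"increments": [{"dx": 31,"dy": 41,"dz": 0,"rx": 0,"ry": 0,"rz": 0,"hand": 60},{"dx": 31,"dy": 41,"dz": 0,"rx": 0,"ry": 0,"rz": 0,"hand": 60},{"dx": 31,"dy": 41,"dz": 0,"rx": 0,"ry": 0,"rz": 0,"hand": 60},{"dx": 32,"dy": 41,"dz": 0,"rx": 0,"ry": 0,"rz": 0,"hand": 60}]}}

```text
time: 16.32
tcp_pos: [0.5781, 0.0921, 0.427]
ee_rot: [-2.186, -2.255, 0.003]
force: [-0.4, -1.3, 0.6]
grip_width: 0.599
grip_force: 0.0
```

Request:
{"method": "step_arm", "body": {"increments": [{"dx": 0,"dy": 0,"dz": 0,"rx": 0,"ry": 0,"rz": -0.157,"hand": 60},{"dx": 0,"dy": 0,"dz": 0,"rx": 0,"ry": 0,"rz": -0.157,"hand": 60},{"dx": 0,"dy": 0,"dz": 0,"rx": 0,"ry": 0,"rz": -0.157,"hand": 60},{"dx": 0,"dy": 0,"dz": 0,"rx": 0,"ry": 0,"rz": -0.157,"hand": 60},{"dx": 0,"dy": 0,"dz": 0,"rx": 0,"ry": 0,"rz": -0.157,"hand": 60},{"dx": 0,"dy": 0,"dz": 0,"rx": 0,"ry": 0,"rz": -0.157,"hand": 60},{"dx": 0,"dy": 0,"dz": 0,"rx": 0,"ry": 0,"rz": -0.157,"hand": 60},{"dx": 0,"dy": 0,"dz": 0,"rx": 0,"ry": 0,"rz": -0.157,"hand": 60},{"dx": 0,"dy": 0,"dz": 0,"rx": 0,"ry": 0,"rz": -0.157,"hand": 60},{"dx": 0,"dy": 0,"dz": 0,"rx": 0,"ry": 0,"rz": -0.157,"hand": 60},{"dx": 0,"dy": 0,"dz": 0,"rx": 0,"ry": 0,"rz": 0,"hand": 60},{"dx": 0,"dy": 0,"dz": 0,"rx": 0,"ry": 0,"rz": 0,"hand": 60}]}}

```text
time: 17.82
tcp_pos: [0.577, 0.091, 0.4277]
ee_rot: [0.043, -3.14, 0.0]
force: [-0.3, 0.9, -0.5]
grip_width: 0.6
grip_force: 0.0
```

```bash
cat >> h.py <<'E'
def labels(c,z=.042,mask=None,thr=215):
    m=np.uint8(c["color"].min(axis=2)>thr)*255
    for k in cv2.findContours(m,cv2.RETR_EXTERNAL,cv2.CHAIN_APPROX_NONE)[0]:
        if cv2.contourArea(k)<150: continue
        P=np.array([ray(c,*p[0],z)[:2] for p in k],np.float32); r=cv2.minAreaRect(P); a=r[2] if r[1][0]>r[1][1] else r[2]-90
        if .04<max(r[1])<.06: print("label",np.round(r[0],4),np.round(r[1],4),round(a,1),cv2.boundingRect(k))
E
python3 - <<'E'
from h import *
st(); c=shot("wrist","w11.png"); labels(c); plan((.5773,.0914,.032)); print(sense()["joint_positions"].round(2))
E
```

```text
t 17.82 grasp [0.5768 0.0909 0.2727] xyaw -178.42 z [-0.001 -0.    -1.   ] F [-0.33  0.9  -0.52] M [0.024 0.003 0.032] w 0.6 gf 0.0
label [ 0.5945 -0.0669] [0.0247 0.0509] -2.5 (127, 170, 24, 44)
shift [ -0.6   0.4 241. ] = 7 x [-0.1  0.1 34.4]
[ 0.11  0.08  1.77  0.    1.29 -1.49]
```

```bash
python3 - <<'E'
from h import *
c=load("w11.png")
for t in (100,130,160,190): print(t);labels(c,thr=t)
print([np.round(proj(c,(.5773,.0914,.042)))])
E
```

```text
100
label [ 0.9059 -0.0734] [0.0219 0.0468] -0.2 (148, 389, 16, 26)
130
label [0.865  0.4915] [0.0466 0.0193] 16.2 (545, 373, 15, 26)
label [0.6454 0.0873] [0.0104 0.0434] -88.5 (253, 232, 37, 9)
label [0.5299 0.1093] [0.0576 0.0263] 51.5 (267, 129, 45, 32)
160
190
[array([276., 181.])]
```

View pics/w11.png

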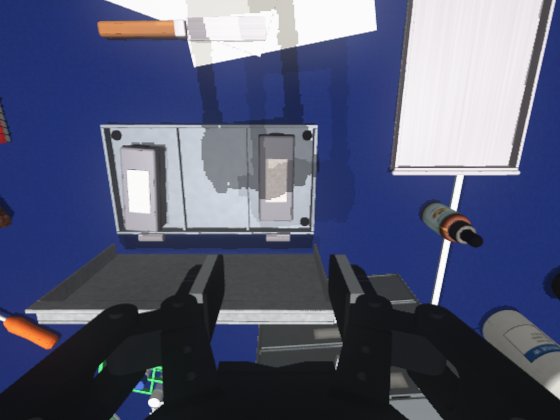

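Case_0 is where expected, at (276,180), in the arm's shadow. That was the last picture I'm allowed to view, so from here I work by numbers. Going down to grip.

Request:
{"method": "step_arm", "body": {"increments": [{"dx": 0,"dy": 0,"dz": 50,"rx": 0,"ry": 0,"rz": 0,"hand": 60},{"dx": 0,"dy": 0,"dz": 50,"rx": 0,"ry": 0,"rz": 0,"hand": 60},{"dx": 0,"dy": 0,"dz": 50,"rx": 0,"ry": 0,"rz": 0,"hand": 60},{"dx": 0,"dy": 0,"dz": 40,"rx": 0,"ry": 0,"rz": 0,"hand": 60},{"dx": 0,"dy": 0,"dz": 30,"rx": 0,"ry": 0,"rz": 0,"hand": 60},{"dx": 0,"dy": 0,"dz": 20,"rx": 0,"ry": 0,"rz": 0,"hand": 60},{"dx": 0,"dy": 0,"dz": 0,"rx": 0,"ry": 0,"rz": 0,"hand": 30},{"dx": 0,"dy": 0,"dz": 0,"rx": 0,"ry": 0,"rz": 0,"hand": 30},{"dx": 0,"dy": 0,"dz": 0,"rx": 0,"ry": 0,"rz": 0,"hand": 20},{"dx": 0,"dy": 0,"dz": 0,"rx": 0,"ry": 0,"rz": 0,"hand": 10},{"dx": 0,"dy": 0,"dz": 0,"rx": 0,"ry": 0,"rz": 0,"hand": 10}]}}

```text
time: 19.25
tcp_pos: [0.5774, 0.091, 0.1892]
ee_rot: [-0.047, 3.14, 0.0]
force: [0.1, 0.4, -2.8]
grip_width: 0.457
grip_force: 64.5
```

Request:
{"method": "step_arm", "body": {"increments": [{"dx": 0,"dy": 0,"dz": -20,"rx": 0,"ry": 0,"rz": 0,"hand": 10},{"dx": 0,"dy": 0,"dz": -50,"rx": 0,"ry": 0,"rz": 0,"hand": 10},{"dx": 0,"dy": 0,"dz": -50,"rx": 0,"ry": 0,"rz": 0,"hand": 10},{"dx": 0,"dy": 0,"dz": -50,"rx": 0,"ry": 0,"rz": 0,"hand": 10},{"dx": 0,"dy": 0,"dz": -50,"rx": 0,"ry": 0,"rz": 0,"hand": 10},{"dx": 0,"dy": 0,"dz": -30,"rx": 0,"ry": 0,"rz": 0,"hand": 10},{"dx": 0,"dy": 0,"dz": 0,"rx": 0,"ry": 0,"rz": 0,"hand": 10},{"dx": 0,"dy": 0,"dz": 0,"rx": 0,"ry": 0,"rz": 0,"hand": 10},{"dx": 0,"dy": 0,"dz": 0,"rx": 0,"ry": 0,"rz": 0,"hand": 10}]}}

```text
time: 20.38
tcp_pos: [0.5765, 0.0909, 0.4361]
ee_rot: [0.047, -3.137, 0.001]
force: [-0.2, -0.4, -2.6]
grip_width: 0.46
grip_force: 64.7
```

```bash
cat >> h.py <<'E'
def feel(n=8):
    "mean force/moment over n readings (a camera call passes 0.05 s each)"
    F=[];M=[]
    for i in range(n): camera("top"); s=sense(); F.append(s["force"]); M.append(s["moment"])
    print("F",np.mean(F,0).round(2),"+-",(np.std(F,0)/n**.5).round(2),"M",np.mean(M,0).round(3),"+-",(np.std(M,0)/n**.5).round(3),"j5 tau",sense()["joint_efforts"].round(2))
E
python3 - <<'E'
from h import *
st(); feel(10)
E
```

```text
t 20.38 grasp [0.5758 0.0908 0.2811] xyaw -178.27 z [-0.004 -0.001 -1.   ] F [-0.2  -0.36 -2.56] M [ 0.032 -0.053  0.04 ] w 0.46 gf 64.7
F [-0.03 -0.01 -2.37] +- [0.14 0.17 0.12] M [-0.026 -0.021  0.011] +- [0.011 0.009 0.006] j5 tau [-0.000e+00 -4.254e+01 -3.832e+01  1.000e-02  3.000e-02  0.000e+00]
```

It weighs about 2.4 N, which suggests it is full. Now shake it, with holds at the extremes to feel the moment.

Request:
{"method": "step_arm", "body": {"increments": [{"dx": 0,"dy": 0,"dz": 0,"rx": 0,"ry": 0.18,"rz": 0,"hand": 10},{"dx": 0,"dy": 0,"dz": 0,"rx": 0,"ry": 0.18,"rz": 0,"hand": 10},{"dx": 0,"dy": 0,"dz": 0,"rx": 0,"ry": 0.18,"rz": 0,"hand": 10},{"dx": 0,"dy": 0,"dz": 0,"rx": 0,"ry": 0.03,"rz": 0,"hand": 10},{"dx": 0,"dy": 0,"dz": 0,"rx": 0,"ry": 0,"rz": 0,"hand": 10},{"dx": 0,"dy": 0,"dz": 0,"rx": 0,"ry": 0,"rz": 0,"hand": 10}]}}

```text
time: 21.62
tcp_pos: [0.577, 0.091, 0.4392]
ee_rot: [0.039, -2.575, 0.011]
force: [0.2, -0.4, -2.6]
grip_width: 0.456
grip_force: 64.7
```

```bash
python3 - <<'E'
from h import *
st(); feel(8)
E
```

```text
t 21.62 grasp [0.4938 0.0885 0.3085] xyaw -178.26 z [-0.537 -0.016 -0.844] F [ 0.18 -0.42 -2.62] M [ 0.017 -0.407 -0.017] w 0.456 gf 64.7
F [-0.14 -0.06 -2.12] +- [0.14 0.21 0.15] M [ 0.016 -0.412 -0.011] +- [0.014 0.006 0.008] j5 tau [ 1.000e-02 -5.014e+01 -3.496e+01  2.300e-01  3.250e+00 -0.000e+00]
```

Request:
{"method": "step_arm", "body": {"increments": [{"dx": 0,"dy": 0,"dz": 0,"rx": 0,"ry": -0.18,"rz": 0,"hand": 10},{"dx": 0,"dy": 0,"dz": 0,"rx": 0,"ry": -0.18,"rz": 0,"hand": 10},{"dx": 0,"dy": 0,"dz": 0,"rx": 0,"ry": -0.18,"rz": 0,"hand": 10},{"dx": 0,"dy": 0,"dz": 0,"rx": 0,"ry": -0.18,"rz": 0,"hand": 10},{"dx": 0,"dy": 0,"dz": 0,"rx": 0,"ry": -0.18,"rz": 0,"hand": 10},{"dx": 0,"dy": 0,"dz": 0,"rx": 0,"ry": -0.18,"rz": 0,"hand": 10},{"dx": 0,"dy": 0,"dz": 0,"rx": 0,"ry": -0.06,"rz": 0,"hand": 10},{"dx": 0,"dy": 0,"dz": 0,"rx": 0,"ry": 0,"rz": 0,"hand": 10},{"dx": 0,"dy": 0,"dz": 0,"rx": 0,"ry": 0,"rz": 0,"hand": 10}]}}

```text
time: 23.15
tcp_pos: [0.5771, 0.0909, 0.4386]
ee_rot: [-0.039, 2.573, 0.011]
force: [0.4, 0.5, -1.7]
grip_width: 0.455
grip_force: 64.7
```

```bash
python3 - <<'E'
from h import *
st(); feel(8)
E
```

```text
t 23.15 grasp [0.6605 0.0934 0.3079] xyaw -178.28 z [ 0.538  0.016 -0.843] F [ 0.39  0.49 -1.71] M [-0.041  0.391 -0.022] w 0.455 gf 64.7
F [-0.02 -0.08 -2.22] +- [0.11 0.13 0.09] M [-0.024  0.414 -0.013] +- [0.009 0.009 0.017] j5 tau [ -0.   -35.78 -41.14  -0.31  -3.23   0.  ]
```

Request:
{"method": "step_arm", "body": {"increments": [{"dx": 0,"dy": 0,"dz": 0,"rx": 0,"ry": 0.18,"rz": 0,"hand": 10},{"dx": 0,"dy": 0,"dz": 0,"rx": 0,"ry": 0.18,"rz": 0,"hand": 10},{"dx": 0,"dy": 0,"dz": 0,"rx": 0,"ry": 0.18,"rz": 0,"hand": 10},{"dx": 0,"dy": 0,"dz": 0,"rx": 0,"ry": 0.18,"rz": 0,"hand": 10},{"dx": 0,"dy": 0,"dz": 0,"rx": 0,"ry": 0.18,"rz": 0,"hand": 10},{"dx": 0,"dy": 0,"dz": 0,"rx": 0,"ry": 0.18,"rz": 0,"hand": 10},{"dx": 0,"dy": 0,"dz": 0,"rx": 0,"ry": 0.06,"rz": 0,"hand": 10},{"dx": 0,"dy": 0,"dz": 0,"rx": 0,"ry": 0,"rz": 0,"hand": 10},{"dx": 0,"dy": 0,"dz": 0,"rx": 0,"ry": 0,"rz": 0,"hand": 10}]}}

```text
time: 24.68
tcp_pos: [0.5774, 0.091, 0.4388]
ee_rot: [0.039, -2.574, 0.011]
force: [0.4, 0.1, -2.7]
grip_width: 0.454
grip_force: 64.8
```

Request:
{"method": "step_arm", "body": {"increments": [{"dx": 0,"dy": 0,"dz": 0,"rx": 0,"ry": -0.18,"rz": 0,"hand": 10},{"dx": 0,"dy": 0,"dz": 0,"rx": 0,"ry": -0.18,"rz": 0,"hand": 10},{"dx": 0,"dy": 0,"dz": 0,"rx": 0,"ry": -0.18,"rz": 0,"hand": 10},{"dx": 0,"dy": 0,"dz": 0,"rx": 0,"ry": -0.18,"rz": 0,"hand": 10},{"dx": 0,"dy": 0,"dz": 0,"rx": 0,"ry": -0.18,"rz": 0,"hand": 10},{"dx": 0,"dy": 0,"dz": 0,"rx": 0,"ry": -0.18,"rz": 0,"hand": 10},{"dx": 0,"dy": 0,"dz": 0,"rx": 0,"ry": -0.06,"rz": 0,"hand": 10},{"dx": 0,"dy": 0,"dz": 0,"rx": 0,"ry": 0,"rz": 0,"hand": 10},{"dx": 0,"dy": 0,"dz": 0,"rx": 0,"ry": 0,"rz": 0,"hand": 10}]}}

```text
time: 25.8
tcp_pos: [0.5769, 0.0909, 0.4391]
ee_rot: [-0.039, 2.572, 0.011]
force: [0.7, -0.4, -3.4]
grip_width: 0.458
grip_force: 64.9
```

Request:
{"method": "step_arm", "body": {"increments": [{"dx": 0,"dy": 0,"dz": 0,"rx": 0,"ry": 0.18,"rz": 0,"hand": 10},{"dx": 0,"dy": 0,"dz": 0,"rx": 0,"ry": 0.18,"rz": 0,"hand": 10},{"dx": 0,"dy": 0,"dz": 0,"rx": 0,"ry": 0.18,"rz": 0,"hand": 10},{"dx": 0,"dy": 0,"dz": 0,"rx": 0,"ry": 0.03,"rz": 0,"hand": 10},{"dx": 0,"dy": 0,"dz": 0,"rx": 0,"ry": 0,"rz": 0,"hand": 10},{"dx": 0,"dy": 0,"dz": 0,"rx": 0,"ry": 0,"rz": 0,"hand": 10}]}}

```text
time: 26.55
tcp_pos: [0.577, 0.091, 0.4387]
ee_rot: [-0.048, 3.139, 0.0]
force: [-0.1, 0.6, -2.4]
grip_width: 0.46
grip_force: 65.1
```

```bash
python3 - <<'E'
from h import *
st(); feel(8)
plan((.455,-.28,.28)); plan((.455,-.355,.28)); print(sense()["joint_positions"].round(2))
E
```

```text
t 26.55 grasp [0.5773 0.091  0.2837] xyaw -178.27 z [ 0.002  0.    -1.   ] F [-0.11  0.56 -2.44] M [-0.043  0.     0.037] w 0.46 gf 65.1
F [-0.31 -0.29 -2.34] +- [0.15 0.19 0.2 ] M [ 0.01  -0.042  0.008] +- [0.01  0.016 0.006] j5 tau [ 1.000e-02 -4.263e+01 -3.835e+01  1.000e-02  4.000e-02  0.000e+00]
shift [ 133.3 -367.1    3.8] = 10 x [ 13.3 -36.7   0.4]
shift [ 135.5 -442.1    3.7] = 12 x [ 11.3 -36.8   0.3]
[ 0.11  0.07  1.76 -0.    1.31 -1.49]
```

About 2.35 N hangs on the tool (≈240 g), so case_0 holds something and goes on the notebook.

Request:
{"method": "step_arm", "body": {"increments": [{"dx": 13,"dy": -37,"dz": 0,"rx": 0,"ry": 0,"rz": 0,"hand": 10},{"dx": 13,"dy": -37,"dz": 0,"rx": 0,"ry": 0,"rz": 0,"hand": 10},{"dx": 13,"dy": -37,"dz": 0,"rx": 0,"ry": 0,"rz": 0,"hand": 10},{"dx": 13,"dy": -37,"dz": 0,"rx": 0,"ry": 0,"rz": 0,"hand": 10},{"dx": 13,"dy": -37,"dz": 0,"rx": 0,"ry": 0,"rz": 0,"hand": 10},{"dx": 13,"dy": -37,"dz": 0,"rx": 0,"ry": 0,"rz": 0,"hand": 10},{"dx": 13,"dy": -37,"dz": 0,"rx": 0,"ry": 0,"rz": 0,"hand": 10},{"dx": 13,"dy": -37,"dz": 0,"rx": 0,"ry": 0,"rz": 0,"hand": 10},{"dx": 13,"dy": -37,"dz": 0,"rx": 0,"ry": 0,"rz": 0,"hand": 10},{"dx": 13,"dy": -37,"dz": 0,"rx": 0,"ry": 0,"rz": 0,"hand": 10},{"dx": 0,"dy": 0,"dz": 0,"rx": 0,"ry": 0,"rz": 0,"hand": 10}]}}

```text
time: 28.32
tcp_pos: [0.4576, -0.285, 0.4387]
ee_rot: [0.042, -3.141, 0.002]
force: [0.7, -0.4, -2.3]
grip_width: 0.456
grip_force: 65.0
```

Request:
{"method": "step_arm", "body": {"increments": [{"dx": 0,"dy": 0,"dz": 50,"rx": 0,"ry": 0,"rz": 0,"hand": 10},{"dx": 0,"dy": 0,"dz": 50,"rx": 0,"ry": 0,"rz": 0,"hand": 10},{"dx": 0,"dy": 0,"dz": 50,"rx": 0,"ry": 0,"rz": 0,"hand": 10},{"dx": 0,"dy": 0,"dz": 50,"rx": 0,"ry": 0,"rz": 0,"hand": 10},{"dx": 0,"dy": 0,"dz": 25,"rx": 0,"ry": 0,"rz": 0,"hand": 10},{"dx": 0,"dy": 0,"dz": 12,"rx": 0,"ry": 0,"rz": 0,"hand": 10},{"dx": 0,"dy": 0,"dz": 0,"rx": 0,"ry": 0,"rz": 0,"hand": 10},{"dx": 0,"dy": 0,"dz": 0,"rx": 0,"ry": 0,"rz": 0,"hand": 10}]}}

```text
time: 29.32
tcp_pos: [0.4594, -0.2832, 0.2033]
ee_rot: [-0.048, 3.139, -0.003]
force: [0.5, 0.0, -1.9]
grip_width: 0.456
grip_force: 65.0
```

```bash
python3 - <<'E'
from h import *
st(); c=shot("top","t12.png"); st()
E
```

```text
t 29.32 grasp [ 0.4598 -0.2834  0.0483] xyaw -178.26 z [ 0.003 -0.002 -1.   ] F [ 0.52  0.01 -1.85] M [-0.003 -0.006 -0.039] w 0.456 gf 65.0
t 29.38 grasp [ 0.4598 -0.2835  0.0485] xyaw -178.26 z [ 0.003 -0.002 -1.   ] F [ 0.45 -0.24 -2.11] M [-0.007 -0.048 -0.012] w 0.461 gf 65.0
```

Request:
{"method": "step_arm", "body": {"increments": [{"dx": 0,"dy": 0,"dz": 7,"rx": 0,"ry": 0,"rz": 0,"hand": 10},{"dx": 0,"dy": 0,"dz": 4,"rx": 0,"ry": 0,"rz": 0,"hand": 10},{"dx": 0,"dy": 0,"dz": 0,"rx": 0,"ry": 0,"rz": 0,"hand": 10},{"dx": 0,"dy": 0,"dz": 0,"rx": 0,"ry": 0,"rz": 0,"hand": 10}]}}

```text
time: 29.88
tcp_pos: [0.4584, -0.2828, 0.1906]
ee_rot: [0.047, -3.141, -0.0]
force: [-0.8, -0.3, -2.3]
grip_width: 0.459
grip_force: 65.0
```

Request:
{"method": "step_arm", "body": {"increments": [{"dx": 0,"dy": 0,"dz": 1.5,"rx": 0,"ry": 0,"rz": 0,"hand": 10},{"dx": 0,"dy": 0,"dz": 0,"rx": 0,"ry": 0,"rz": 0,"hand": 10}]}}

```text
time: 30.12
tcp_pos: [0.4584, -0.2828, 0.1891]
ee_rot: [0.047, -3.141, -0.0]
force: [-1.0, -0.1, -2.1]
grip_width: 0.461
grip_force: 65.0
```

Request:
{"method": "step_arm", "body": {"increments": [{"dx": 0,"dy": 0,"dz": 1.5,"rx": 0,"ry": 0,"rz": 0,"hand": 10},{"dx": 0,"dy": 0,"dz": 0,"rx": 0,"ry": 0,"rz": 0,"hand": 10}]}}

```text
time: 30.38
tcp_pos: [0.4587, -0.2829, 0.1883]
ee_rot: [-0.047, 3.141, -0.0]
force: [-0.8, 1.5, 3.9]
grip_width: 0.459
grip_force: 65.8
```

Request:
{"method": "step_arm", "body": {"increments": [{"dx": 0,"dy": 0,"dz": 1.5,"rx": 0,"ry": 0,"rz": 0,"hand": 10},{"dx": 0,"dy": 0,"dz": 0,"rx": 0,"ry": 0,"rz": 0,"hand": 10}]}}

```text
time: 30.62
tcp_pos: [0.4587, -0.2829, 0.1882]
ee_rot: [0.048, -3.141, -0.0]
force: [-4.3, 3.3, 14.5]
grip_width: 0.46
grip_force: 67.1
```

Request:
{"method": "step_arm", "body": {"increments": [{"dx": 0,"dy": 0,"dz": -1,"rx": 0,"ry": 0,"rz": 0,"hand": 60},{"dx": 0,"dy": 0,"dz": 0,"rx": 0,"ry": 0,"rz": 0,"hand": 60},{"dx": 0,"dy": 0,"dz": 0,"rx": 0,"ry": 0,"rz": 0,"hand": 60},{"dx": 0,"dy": 0,"dz": -20,"rx": 0,"ry": 0,"rz": 0,"hand": 60},{"dx": 0,"dy": 0,"dz": -50,"rx": 0,"ry": 0,"rz": 0,"hand": 60},{"dx": 0,"dy": 0,"dz": -50,"rx": 0,"ry": 0,"rz": 0,"hand": 60},{"dx": 0,"dy": 0,"dz": -50,"rx": 0,"ry": 0,"rz": 0,"hand": 60},{"dx": 0,"dy": 0,"dz": -50,"rx": 0,"ry": 0,"rz": 0,"hand": 60},{"dx": 0,"dy": 0,"dz": -20,"rx": 0,"ry": 0,"rz": 0,"hand": 60},{"dx": 0,"dy": 0,"dz": 0,"rx": 0,"ry": 0,"rz": 0,"hand": 60}]}}

```text
time: 31.88
tcp_pos: [0.4587, -0.283, 0.4283]
ee_rot: [-0.047, 3.139, -0.003]
force: [-1.0, -0.9, 0.4]
grip_width: 0.601
grip_force: 0.0
```

```bash
python3 - <<'E'
from h import *
st(); feel(8); c=shot("wrist","w13.png"); labels(c,.044); labels(c); t=shot("top","t13.png"); print("top"); labels(t,.044)
E
```

```text
t 31.88 grasp [ 0.4591 -0.2833  0.2733] xyaw -178.27 z [ 0.002 -0.002 -1.   ] F [-0.96 -0.92  0.44] M [ 0.027  0.003 -0.005] w 0.601 gf 0.0
F [ 0.32 -0.07 -0.02] +- [0.21 0.22 0.14] M [-0.001 -0.011  0.001] +- [0.01  0.01  0.008] j5 tau [-0.000e+00 -3.636e+01 -3.672e+01 -0.000e+00  2.000e-02 -0.000e+00]
label [ 0.5924 -0.0677] [0.0235 0.0467] -2.7 (431, 274, 25, 34)
label [ 0.5936 -0.0665] [0.0237 0.0469] -2.7 (431, 274, 25, 34)
top
label [ 0.6058 -0.9811] [0.0579 0.0563] 0.0 (529, 178, 18, 18)
label [ 0.6304 -0.4619] [0.0584 0.0535] 43.1 (374, 171, 18, 18)
```

Request:
{"method": "step_arm", "body": {"increments": [{"dx": -27,"dy": 42,"dz": 0,"rx": 0,"ry": 0,"rz": 0,"hand": 60},{"dx": -27,"dy": 42,"dz": 0,"rx": 0,"ry": 0,"rz": 0,"hand": 60},{"dx": -27,"dy": 42,"dz": 0,"rx": 0,"ry": 0,"rz": 0,"hand": 60},{"dx": -27,"dy": 42,"dz": 0,"rx": 0,"ry": 0,"rz": 0,"hand": 60},{"dx": -27,"dy": 43,"dz": 0,"rx": 0,"ry": 0,"rz": 0,"hand": 60},{"dx": 0,"dy": 0,"dz": 0,"rx": 0,"ry": 0,"rz": 0.073,"hand": 60},{"dx": 0,"dy": 0,"dz": 0,"rx": 0,"ry": 0,"rz": 0,"hand": 60},{"dx": 0,"dy": 0,"dz": 0,"rx": 0,"ry": 0,"rz": 0,"hand": 60}]}}

```text
time: 33.38
tcp_pos: [0.5868, -0.0682, 0.4271]
ee_rot: [-0.066, -3.141, 0.0]
force: [0.0, -0.7, -0.3]
grip_width: 0.599
grip_force: 0.0
```

```bash
python3 - <<'E'
from h import *
st(); c=shot("wrist","w14.png"); labels(c,.042)
im=c["color"]; u,v=map(int,proj(c,(.5945,-.0669,.042))); print(u,v)
# case top mask in shade: purple-ish tint (r>=g) vs bluish chest floor
d=im[...,2].astype(int)-im[...,0]
print(d[v,u-40:u+41:4].tolist()); print(im[v,u-40:u+41:4].sum(-1).tolist())
print(im[v-60:v+61:6,u].tolist())
E
```

```text
t 33.38 grasp [ 0.5868 -0.0682  0.2721] xyaw 177.58 z [-0. -0. -1.] F [ 0.03 -0.69 -0.26] M [ 0.053  0.015 -0.015] w 0.599 gf 0.0
label [0.8255 0.2849] [0.0184 0.04  ] -85.5 (529, 336, 31, 14)
label [ 0.4606 -0.2836] [0.0509 0.0246] 1.2 (44, 41, 36, 55)
276 186
[-79, -39, -10, -11, -11, -11, -6, -4, 12, 11, 11, 12, 11, -2, -4, -9, -13, -14, -14, -15, -15]
[223, 293, 271, 330, 332, 327, 266, 319, 531, 549, 533, 529, 537, 347, 311, 342, 496, 586, 497, 599, 596]
[[118, 111, 107], [116, 108, 105], [114, 108, 105], [103, 97, 99], [111, 104, 106], [110, 105, 107], [110, 105, 107], [171, 175, 182], [177, 181, 189], [172, 176, 184], [173, 176, 184], [173, 177, 185], [233, 236, 241], [245, 247, 250], [190, 183, 186], [189, 181, 184], [188, 179, 182], [164, 157, 151], [186, 181, 187], [70, 42, 35], [109, 55, 43]]
```

Request:
{"method": "step_arm", "body": {"increments": [{"dx": -3,"dy": 1,"dz": 50,"rx": 0,"ry": 0,"rz": 0,"hand": 58},{"dx": 0,"dy": 0,"dz": 50,"rx": 0,"ry": 0,"rz": 0,"hand": 58},{"dx": 0,"dy": 0,"dz": 50,"rx": 0,"ry": 0,"rz": 0,"hand": 58},{"dx": 0,"dy": 0,"dz": 40,"rx": 0,"ry": 0,"rz": 0,"hand": 58},{"dx": 0,"dy": 0,"dz": 27,"rx": 0,"ry": 0,"rz": 0,"hand": 58},{"dx": 0,"dy": 0,"dz": 17,"rx": 0,"ry": 0,"rz": 0,"hand": 58},{"dx": 0,"dy": 0,"dz": 0,"rx": 0,"ry": 0,"rz": 0,"hand": 30},{"dx": 0,"dy": 0,"dz": 0,"rx": 0,"ry": 0,"rz": 0,"hand": 30},{"dx": 0,"dy": 0,"dz": 0,"rx": 0,"ry": 0,"rz": 0,"hand": 20},{"dx": 0,"dy": 0,"dz": 0,"rx": 0,"ry": 0,"rz": 0,"hand": 10},{"dx": 0,"dy": 0,"dz": 0,"rx": 0,"ry": 0,"rz": 0,"hand": 10}]}}

```text
time: 34.8
tcp_pos: [0.5902, -0.0669, 0.1937]
ee_rot: [0.067, 3.14, -0.0]
force: [-0.1, 0.2, -0.1]
grip_width: 0.457
grip_force: 62.8
```

```bash
python3 -c "
from h import *
st()"
```

```text
t 34.8 grasp [ 0.5903 -0.0669  0.0387] xyaw 177.55 z [ 0.001 -0.    -1.   ] F [-0.08  0.22 -0.06] M [0.012 0.028 0.042] w 0.457 gf 62.8
```

Request:
{"method": "step_arm", "body": {"increments": [{"dx": 0,"dy": 0,"dz": -20,"rx": 0,"ry": 0,"rz": 0,"hand": 10},{"dx": 0,"dy": 0,"dz": -50,"rx": 0,"ry": 0,"rz": 0,"hand": 10},{"dx": 0,"dy": 0,"dz": -50,"rx": 0,"ry": 0,"rz": 0,"hand": 10},{"dx": 0,"dy": 0,"dz": -50,"rx": 0,"ry": 0,"rz": 0,"hand": 10},{"dx": 0,"dy": 0,"dz": -50,"rx": 0,"ry": 0,"rz": 0,"hand": 10},{"dx": 0,"dy": 0,"dz": -30,"rx": 0,"ry": 0,"rz": 0,"hand": 10},{"dx": 0,"dy": 0,"dz": 0,"rx": 0,"ry": 0,"rz": 0,"hand": 10},{"dx": 0,"dy": 0,"dz": 0,"rx": 0,"ry": 0,"rz": 0,"hand": 10},{"dx": 0,"dy": 0,"dz": 0,"rx": 0,"ry": 0,"rz": 0,"hand": 10}]}}

```text
time: 35.92
tcp_pos: [0.5894, -0.0668, 0.4408]
ee_rot: [-0.067, -3.137, -0.001]
force: [0.1, -0.2, -1.0]
grip_width: 0.455
grip_force: 62.9
```

```bash
python3 - <<'E'
from h import *
st(); feel(10)
E
```

```text
t 35.92 grasp [ 0.5888 -0.0667  0.2858] xyaw 177.55 z [-0.004  0.001 -1.   ] F [ 0.14 -0.21 -0.99] M [-0.03   0.007 -0.026] w 0.455 gf 62.9
F [ 0.01 -0.15 -0.98] +- [0.14 0.11 0.14] M [0.004 0.013 0.005] +- [0.01  0.009 0.009] j5 tau [ -0.   -42.71 -37.64   0.    -0.     0.  ]
```

About 1 N (≈100 g), so it looks empty. Shake it the same way to confirm.

Request:
{"method": "step_arm", "body": {"increments": [{"dx": 0,"dy": 0,"dz": 0,"rx": 0,"ry": 0.18,"rz": 0,"hand": 10},{"dx": 0,"dy": 0,"dz": 0,"rx": 0,"ry": 0.18,"rz": 0,"hand": 10},{"dx": 0,"dy": 0,"dz": 0,"rx": 0,"ry": 0.18,"rz": 0,"hand": 10},{"dx": 0,"dy": 0,"dz": 0,"rx": 0,"ry": 0.03,"rz": 0,"hand": 10},{"dx": 0,"dy": 0,"dz": 0,"rx": 0,"ry": 0,"rz": 0,"hand": 10},{"dx": 0,"dy": 0,"dz": 0,"rx": 0,"ry": 0,"rz": 0,"hand": 10}]}}

```text
time: 37.17
tcp_pos: [0.5898, -0.0669, 0.4437]
ee_rot: [-0.055, -2.574, -0.016]
force: [-0.1, -0.0, -1.6]
grip_width: 0.452
grip_force: 63.0
```

```bash
python3 - <<'E'
from h import *
feel(8)
E
```

```text
F [ 0.03  0.01 -1.11] +- [0.26 0.2  0.13] M [-0.013 -0.322  0.008] +- [0.012 0.01  0.016] j5 tau [ -0.   -50.39 -34.52  -0.28   3.02   0.  ]
```

Request:
{"method": "step_arm", "body": {"increments": [{"dx": 0,"dy": 0,"dz": 0,"rx": 0,"ry": -0.18,"rz": 0,"hand": 10},{"dx": 0,"dy": 0,"dz": 0,"rx": 0,"ry": -0.18,"rz": 0,"hand": 10},{"dx": 0,"dy": 0,"dz": 0,"rx": 0,"ry": -0.18,"rz": 0,"hand": 10},{"dx": 0,"dy": 0,"dz": 0,"rx": 0,"ry": -0.18,"rz": 0,"hand": 10},{"dx": 0,"dy": 0,"dz": 0,"rx": 0,"ry": -0.18,"rz": 0,"hand": 10},{"dx": 0,"dy": 0,"dz": 0,"rx": 0,"ry": -0.18,"rz": 0,"hand": 10},{"dx": 0,"dy": 0,"dz": 0,"rx": 0,"ry": -0.06,"rz": 0,"hand": 10},{"dx": 0,"dy": 0,"dz": 0,"rx": 0,"ry": 0,"rz": 0,"hand": 10},{"dx": 0,"dy": 0,"dz": 0,"rx": 0,"ry": 0,"rz": 0,"hand": 10}]}}

```text
time: 38.7
tcp_pos: [0.59, -0.0669, 0.4432]
ee_rot: [0.055, 2.573, -0.016]
force: [-0.2, -0.9, -1.0]
grip_width: 0.457
grip_force: 63.0
```

```bash
python3 - <<'E'
from h import *
feel(8)
E
```

```text
F [-0.2  -0.27 -0.89] +- [0.19 0.15 0.15] M [ 0.015  0.341 -0.012] +- [0.009 0.006 0.012] j5 tau [  0.   -35.75 -40.19   0.38  -2.99   0.  ]
```

Request:
{"method": "step_arm", "body": {"increments": [{"dx": 0,"dy": 0,"dz": 0,"rx": 0,"ry": 0.18,"rz": 0,"hand": 10},{"dx": 0,"dy": 0,"dz": 0,"rx": 0,"ry": 0.18,"rz": 0,"hand": 10},{"dx": 0,"dy": 0,"dz": 0,"rx": 0,"ry": 0.18,"rz": 0,"hand": 10},{"dx": 0,"dy": 0,"dz": 0,"rx": 0,"ry": 0.18,"rz": 0,"hand": 10},{"dx": 0,"dy": 0,"dz": 0,"rx": 0,"ry": 0.18,"rz": 0,"hand": 10},{"dx": 0,"dy": 0,"dz": 0,"rx": 0,"ry": 0.18,"rz": 0,"hand": 10},{"dx": 0,"dy": 0,"dz": 0,"rx": 0,"ry": 0.06,"rz": 0,"hand": 10},{"dx": 0,"dy": 0,"dz": 0,"rx": 0,"ry": 0,"rz": 0,"hand": 10},{"dx": 0,"dy": 0,"dz": 0,"rx": 0,"ry": 0,"rz": 0,"hand": 10}]}}

```text
time: 40.22
tcp_pos: [0.5902, -0.0669, 0.4433]
ee_rot: [-0.055, -2.573, -0.016]
force: [-0.1, 0.4, -0.5]
grip_width: 0.452
grip_force: 63.0
```

Request:
{"method": "step_arm", "body": {"increments": [{"dx": 0,"dy": 0,"dz": 0,"rx": 0,"ry": -0.18,"rz": 0,"hand": 10},{"dx": 0,"dy": 0,"dz": 0,"rx": 0,"ry": -0.18,"rz": 0,"hand": 10},{"dx": 0,"dy": 0,"dz": 0,"rx": 0,"ry": -0.18,"rz": 0,"hand": 10},{"dx": 0,"dy": 0,"dz": 0,"rx": 0,"ry": -0.18,"rz": 0,"hand": 10},{"dx": 0,"dy": 0,"dz": 0,"rx": 0,"ry": -0.18,"rz": 0,"hand": 10},{"dx": 0,"dy": 0,"dz": 0,"rx": 0,"ry": -0.18,"rz": 0,"hand": 10},{"dx": 0,"dy": 0,"dz": 0,"rx": 0,"ry": -0.06,"rz": 0,"hand": 10},{"dx": 0,"dy": 0,"dz": 0,"rx": 0,"ry": 0,"rz": 0,"hand": 10},{"dx": 0,"dy": 0,"dz": 0,"rx": 0,"ry": 0,"rz": 0,"hand": 10}]}}

```text
time: 41.35
tcp_pos: [0.5898, -0.0669, 0.4437]
ee_rot: [0.055, 2.571, -0.016]
force: [0.1, -0.4, -0.7]
grip_width: 0.459
grip_force: 63.0
```

Request:
{"method": "step_arm", "body": {"increments": [{"dx": 0,"dy": 0,"dz": 0,"rx": 0,"ry": 0.18,"rz": 0,"hand": 10},{"dx": 0,"dy": 0,"dz": 0,"rx": 0,"ry": 0.18,"rz": 0,"hand": 10},{"dx": 0,"dy": 0,"dz": 0,"rx": 0,"ry": 0.18,"rz": 0,"hand": 10},{"dx": 0,"dy": 0,"dz": 0,"rx": 0,"ry": 0.03,"rz": 0,"hand": 10},{"dx": 0,"dy": 0,"dz": 0,"rx": 0,"ry": 0,"rz": 0,"hand": 10},{"dx": 0,"dy": 0,"dz": 0,"rx": 0,"ry": 0,"rz": 0,"hand": 10}]}}

```text
time: 42.1
tcp_pos: [0.5898, -0.0669, 0.4431]
ee_rot: [0.067, 3.139, -0.0]
force: [-0.4, -0.1, -1.5]
grip_width: 0.45
grip_force: 63.0
```

```bash
python3 - <<'E'
from h import *
st(); feel(8); plan((.445,.301,.286),Rdown(181.5)); print(sense()["joint_positions"].round(2))
E
```

```text
t 42.1 grasp [ 0.5901 -0.0669  0.2881] xyaw 177.55 z [ 0.002 -0.    -1.   ] F [-0.44 -0.13 -1.46] M [0.044 0.032 0.065] w 0.45 gf 63.0
F [ 0.15  0.04 -0.86] +- [0.12 0.13 0.21] M [0.013 0.014 0.011] +- [0.011 0.011 0.011] j5 tau [-0.000e+00 -4.282e+01 -3.769e+01  0.000e+00 -1.000e-02 -0.000e+00]
shift [160.5 361.4   2.2] = 10 x [16.  36.1  0.2]
turn [-0.     0.    -0.069] = 1 x [-0.     0.    -0.069]
[-0.15  0.09  1.74  0.    1.32 -1.68]
```

Case_2 is empty (≈1 N, no shift in moment), so it goes to the tray.

Request:
{"method": "step_arm", "body": {"increments": [{"dx": 16,"dy": 36,"dz": 0,"rx": 0,"ry": 0,"rz": 0,"hand": 10},{"dx": 16,"dy": 36,"dz": 0,"rx": 0,"ry": 0,"rz": 0,"hand": 10},{"dx": 16,"dy": 36,"dz": 0,"rx": 0,"ry": 0,"rz": 0,"hand": 10},{"dx": 16,"dy": 36,"dz": 0,"rx": 0,"ry": 0,"rz": 0,"hand": 10},{"dx": 16,"dy": 36,"dz": 0,"rx": 0,"ry": 0,"rz": 0,"hand": 10},{"dx": 16,"dy": 36,"dz": 0,"rx": 0,"ry": 0,"rz": 0,"hand": 10},{"dx": 16,"dy": 36,"dz": 0,"rx": 0,"ry": 0,"rz": 0,"hand": 10},{"dx": 16,"dy": 36,"dz": 0,"rx": 0,"ry": 0,"rz": 0,"hand": 10},{"dx": 16,"dy": 36,"dz": 0,"rx": 0,"ry": 0,"rz": 0,"hand": 10},{"dx": 16,"dy": 37,"dz": 0,"rx": 0,"ry": 0,"rz": 0,"hand": 10},{"dx": 0,"dy": 0,"dz": 0,"rx": 0,"ry": 0,"rz": -0.07,"hand": 10},{"dx": 0,"dy": 0,"dz": 0,"rx": 0,"ry": 0,"rz": 0,"hand": 10}]}}

```text
time: 44.0
tcp_pos: [0.4453, 0.3011, 0.4432]
ee_rot: [-0.044, 3.141, -0.0]
force: [-0.1, 0.2, -1.0]
grip_width: 0.457
grip_force: 63.0
```

Request:
{"method": "step_arm", "body": {"increments": [{"dx": 0,"dy": 0,"dz": 50,"rx": 0,"ry": 0,"rz": 0,"hand": 10},{"dx": 0,"dy": 0,"dz": 50,"rx": 0,"ry": 0,"rz": 0,"hand": 10},{"dx": 0,"dy": 0,"dz": 50,"rx": 0,"ry": 0,"rz": 0,"hand": 10},{"dx": 0,"dy": 0,"dz": 50,"rx": 0,"ry": 0,"rz": 0,"hand": 10},{"dx": 0,"dy": 0,"dz": 30,"rx": 0,"ry": 0,"rz": 0,"hand": 10},{"dx": 0,"dy": 0,"dz": 12,"rx": 0,"ry": 0,"rz": 0,"hand": 10},{"dx": 0,"dy": 0,"dz": 6,"rx": 0,"ry": 0,"rz": 0,"hand": 10},{"dx": 0,"dy": 0,"dz": 0,"rx": 0,"ry": 0,"rz": 0,"hand": 10},{"dx": 0,"dy": 0,"dz": 0,"rx": 0,"ry": 0,"rz": 0,"hand": 10}]}}

```text
time: 45.12
tcp_pos: [0.4464, 0.301, 0.1967]
ee_rot: [-0.042, 3.139, 0.002]
force: [-0.1, 0.7, -0.5]
grip_width: 0.455
grip_force: 63.0
```

Request:
{"method": "step_arm", "body": {"increments": [{"dx": 0,"dy": 0,"dz": 2,"rx": 0,"ry": 0,"rz": 0,"hand": 10},{"dx": 0,"dy": 0,"dz": 0,"rx": 0,"ry": 0,"rz": 0,"hand": 10}]}}

```text
time: 45.38
tcp_pos: [0.4457, 0.3007, 0.1935]
ee_rot: [-0.043, 3.141, 0.0]
force: [0.3, -0.3, -1.4]
grip_width: 0.458
grip_force: 63.0
```

Request:
{"method": "step_arm", "body": {"increments": [{"dx": 0,"dy": 0,"dz": 1.5,"rx": 0,"ry": 0,"rz": 0,"hand": 10},{"dx": 0,"dy": 0,"dz": 0,"rx": 0,"ry": 0,"rz": 0,"hand": 10}]}}

```text
time: 45.62
tcp_pos: [0.4455, 0.3005, 0.1915]
ee_rot: [0.043, -3.141, 0.0]
force: [0.5, 0.3, -0.5]
grip_width: 0.457
grip_force: 63.0
```

Request:
{"method": "step_arm", "body": {"increments": [{"dx": 0,"dy": 0,"dz": 1,"rx": 0,"ry": 0,"rz": 0,"hand": 10},{"dx": 0,"dy": 0,"dz": 0,"rx": 0,"ry": 0,"rz": 0,"hand": 10}]}}

```text
time: 45.88
tcp_pos: [0.4456, 0.3006, 0.1905]
ee_rot: [0.043, -3.141, 0.0]
force: [-0.5, -0.4, 0.1]
grip_width: 0.455
grip_force: 63.0
```

Request:
{"method": "step_arm", "body": {"increments": [{"dx": 0,"dy": 0,"dz": 1,"rx": 0,"ry": 0,"rz": 0,"hand": 10},{"dx": 0,"dy": 0,"dz": 0,"rx": 0,"ry": 0,"rz": 0,"hand": 10}]}}

```text
time: 46.12
tcp_pos: [0.4456, 0.3006, 0.1896]
ee_rot: [0.043, -3.141, 0.0]
force: [0.5, -0.1, -1.0]
grip_width: 0.458
grip_force: 63.0
```

Request:
{"method": "step_arm", "body": {"increments": [{"dx": 0,"dy": 0,"dz": 1,"rx": 0,"ry": 0,"rz": 0,"hand": 10},{"dx": 0,"dy": 0,"dz": 0,"rx": 0,"ry": 0,"rz": 0,"hand": 10}]}}

```text
time: 46.38
tcp_pos: [0.4456, 0.3005, 0.1886]
ee_rot: [0.043, -3.141, 0.0]
force: [0.4, 0.1, -1.3]
grip_width: 0.456
grip_force: 63.0
```

Request:
{"method": "step_arm", "body": {"increments": [{"dx": 0,"dy": 0,"dz": 1,"rx": 0,"ry": 0,"rz": 0,"hand": 10},{"dx": 0,"dy": 0,"dz": 0,"rx": 0,"ry": 0,"rz": 0,"hand": 10}]}}

```text
time: 46.62
tcp_pos: [0.4457, 0.3006, 0.1879]
ee_rot: [-0.043, 3.141, 0.0]
force: [-0.2, -0.3, 0.1]
grip_width: 0.457
grip_force: 63.4
```

Request:
{"method": "step_arm", "body": {"increments": [{"dx": 0,"dy": 0,"dz": 0,"rx": 0,"ry": 0,"rz": 0,"hand": 60},{"dx": 0,"dy": 0,"dz": 0,"rx": 0,"ry": 0,"rz": 0,"hand": 60},{"dx": 0,"dy": 0,"dz": 0,"rx": 0,"ry": 0,"rz": 0,"hand": 60},{"dx": 0,"dy": 0,"dz": -20,"rx": 0,"ry": 0,"rz": 0,"hand": 60},{"dx": 0,"dy": 0,"dz": -50,"rx": 0,"ry": 0,"rz": 0,"hand": 60},{"dx": 0,"dy": 0,"dz": -50,"rx": 0,"ry": 0,"rz": 0,"hand": 60},{"dx": 0,"dy": 0,"dz": -50,"rx": 0,"ry": 0,"rz": 0,"hand": 60},{"dx": 0,"dy": 0,"dz": -50,"rx": 0,"ry": 0,"rz": 0,"hand": 40},{"dx": 0,"dy": 0,"dz": -40,"rx": 0,"ry": 0,"rz": 0,"hand": 0},{"dx": 0,"dy": 0,"dz": 0,"rx": 0,"ry": 0,"rz": 0,"hand": 0}]}}

```text
time: 47.88
tcp_pos: [0.4465, 0.3011, 0.4525]
ee_rot: [-0.043, 3.134, 0.007]
force: [0.6, -1.6, 0.3]
grip_width: 0.006
grip_force: 0.0
```

```bash
python3 - <<'E'
from h import *
st(); c=shot("wrist","w15.png"); labels(c,.039); labels(c,.042)
t=load("top0.png"); print([ray(t,*p,0).round(3) for p in [(160,158),(222,152)]],[ray(t,*p,.17).round(3) for p in [(152,82),(215,77),(219,140),(157,147)]])
plan((.445,-.02,.30)); plan((.715,-.02,.30)); plan((.715,-.02,.155))
E
```

```text
t 47.88 grasp [0.4477 0.3018 0.2975] xyaw -178.44 z [ 0.008  0.005 -1.   ] F [ 0.62 -1.63  0.27] M [-0.011  0.032  0.014] w 0.006 gf 0.0
label [0.3609 0.255 ] [0.0444 0.0551] -61.0 (222, 73, 45, 54)
label [0.3262 0.1881] [0.0439 0.0169] 30.3 (157, 40, 25, 45)
label [0.2972 0.3231] [0.0063 0.0477] -0.2 (294, 12, 8, 50)
label [0.361  0.2554] [0.0441 0.0546] -61.0 (222, 73, 45, 54)
label [0.3266 0.1889] [0.0436 0.0167] 30.3 (157, 40, 25, 45)
label [0.2978 0.3229] [0.0062 0.0473] -0.2 (294, 12, 8, 50)
[array([0.714, 0.285, 0.   ]), array([0.735, 0.075, 0.   ])] [array([0.916, 0.284, 0.17 ]), array([0.933, 0.086, 0.17 ]), array([0.727, 0.071, 0.17 ]), array([0.704, 0.261, 0.17 ])]
shift [  10.2 -320.9   -6. ] = 9 x [  1.1 -35.7  -0.7]
shift [-259.7 -328.3   -5.1] = 11 x [-23.6 -29.8  -0.5]
shift [-259.2 -328.6  139.9] = 12 x [-21.6 -27.4  11.7]
```

Request:
{"method": "step_arm", "body": {"increments": [{"dx": 1,"dy": -40,"dz": 0,"rx": 0,"ry": 0,"rz": 0,"hand": 0},{"dx": 1,"dy": -40,"dz": 0,"rx": 0,"ry": 0,"rz": 0,"hand": 0},{"dx": 1,"dy": -40,"dz": 0,"rx": 0,"ry": 0,"rz": 0,"hand": 0},{"dx": 1,"dy": -40,"dz": 0,"rx": 0,"ry": 0,"rz": 0,"hand": 0},{"dx": 1,"dy": -40,"dz": 0,"rx": 0,"ry": 0,"rz": 0,"hand": 0},{"dx": 1,"dy": -40,"dz": 0,"rx": 0,"ry": 0,"rz": 0,"hand": 0},{"dx": 1,"dy": -40,"dz": 0,"rx": 0,"ry": 0,"rz": 0,"hand": 0},{"dx": 1,"dy": -40,"dz": 0,"rx": 0,"ry": 0,"rz": 0,"hand": 0},{"dx": 0,"dy": 0,"dz": 0,"rx": 0,"ry": 0,"rz": 0,"hand": 0}]}}

```text
time: 49.05
tcp_pos: [0.4457, -0.0214, 0.4454]
ee_rot: [0.036, -3.138, 0.0]
force: [-0.0, 0.7, 0.0]
grip_width: -0.002
grip_force: 0.0
```

Request:
{"method": "step_arm", "body": {"increments": [{"dx": -45,"dy": 0,"dz": 0,"rx": 0,"ry": 0,"rz": 0,"hand": 0},{"dx": -45,"dy": -1,"dz": 0,"rx": 0,"ry": 0,"rz": 0,"hand": 0},{"dx": -45,"dy": -1,"dz": 0,"rx": 0,"ry": 0,"rz": 0,"hand": 0},{"dx": -45,"dy": -1,"dz": 0,"rx": 0,"ry": 0,"rz": 0,"hand": 0},{"dx": -45,"dy": -1,"dz": 0,"rx": 0,"ry": 0,"rz": 0,"hand": 0},{"dx": -47,"dy": -2,"dz": 0,"rx": 0,"ry": 0,"rz": 0,"hand": 0},{"dx": 0,"dy": 0,"dz": 0,"rx": 0,"ry": 0,"rz": 0,"hand": 0},{"dx": 0,"dy": 0,"dz": 0,"rx": 0,"ry": 0,"rz": 0,"hand": 0}]}}

```text
time: 50.05
tcp_pos: [0.718, -0.0171, 0.4456]
ee_rot: [0.044, -3.138, -0.001]
force: [0.3, 0.5, 0.4]
grip_width: 0.001
grip_force: 0.0
```

```bash
python3 - <<'E'
from h import *
st(); c=shot("wrist","w16.png"); im=c["color"]
# column through the middle: edge rows and their x if at lip height .174
for u in (150,276,400):
    g=im[:,u].astype(int).sum(-1); e=np.nonzero(np.abs(np.diff(g))>60)[0]; print(u,[(int(v),ray(c,u,v,.174).round(3)[0],ray(c,u,v,.02).round(3)[0]) for v in e[:14]])
plan((.715,-.02,.167))
E
```

```text
t 50.05 grasp [ 0.7174 -0.017   0.2906] xyaw -178.39 z [-0.004  0.001 -1.   ] F [0.34 0.47 0.37] M [0.019 0.027 0.002] w 0.001 gf 0.0
150 [(135, np.float64(0.662), np.float64(0.673)), (136, np.float64(0.662), np.float64(0.674)), (139, np.float64(0.665), np.float64(0.678)), (140, np.float64(0.665), np.float64(0.679)), (320, np.float64(0.823), np.float64(0.937))]
276 [(0, np.float64(0.572), np.float64(0.526)), (1, np.float64(0.572), np.float64(0.527)), (13, np.float64(0.579), np.float64(0.538)), (118, np.float64(0.647), np.float64(0.649)), (121, np.float64(0.649), np.float64(0.653)), (122, np.float64(0.65), np.float64(0.654)), (135, np.float64(0.659), np.float64(0.669)), (136, np.float64(0.66), np.float64(0.67)), (139, np.float64(0.662), np.float64(0.674)), (141, np.float64(0.664), np.float64(0.676)), (157, np.float64(0.675), np.float64(0.696)), (158, np.float64(0.676), np.float64(0.697)), (161, np.float64(0.678), np.float64(0.701)), (162, np.float64(0.679), np.float64(0.702))]
400 [(0, np.float64(0.569), np.float64(0.522)), (1, np.float64(0.57), np.float64(0.523)), (106, np.float64(0.636), np.float64(0.631)), (107, np.float64(0.637), np.float64(0.632)), (108, np.float64(0.637), np.float64(0.634)), (114, np.float64(0.642), np.float64(0.64)), (115, np.float64(0.642), np.float64(0.642)), (116, np.float64(0.643), np.float64(0.643)), (118, np.float64(0.644), np.float64(0.645)), (119, np.float64(0.645), np.float64(0.646)), (121, np.float64(0.647), np.float64(0.648)), (122, np.float64(0.647), np.float64(0.65)), (135, np.float64(0.657), np.float64(0.665)), (136, np.float64(0.657), np.float64(0.666))]
shift [  2.   -2.8 124.5] = 4 x [ 0.5 -0.7 31.1]
```

Request:
{"method": "step_arm", "body": {"increments": [{"dx": 0,"dy": 0,"dz": 35,"rx": 0,"ry": 0,"rz": 0,"hand": 0},{"dx": 0,"dy": 0,"dz": 35,"rx": 0,"ry": 0,"rz": 0,"hand": 0},{"dx": 0,"dy": 0,"dz": 35,"rx": 0,"ry": 0,"rz": 0,"hand": 0},{"dx": 0,"dy": 0,"dz": 19,"rx": 0,"ry": 0,"rz": 0,"hand": 0},{"dx": 0,"dy": 0,"dz": 0,"rx": 0,"ry": 0,"rz": 0,"hand": 0}]}}

```text
time: 50.72
tcp_pos: [0.7172, -0.0179, 0.3223]
ee_rot: [0.043, -3.138, -0.0]
force: [-0.3, -0.0, 0.1]
grip_width: -0.001
grip_force: 0.0
```

Request:
{"method": "step_arm", "body": {"increments": [{"dx": 13,"dy": 0,"dz": 0,"rx": 0,"ry": 0,"rz": 0,"hand": 0},{"dx": 13,"dy": 0,"dz": 0,"rx": 0,"ry": 0,"rz": 0,"hand": 0},{"dx": 10,"dy": 0,"dz": -1,"rx": 0,"ry": 0,"rz": 0,"hand": 0},{"dx": 10,"dy": 0,"dz": -1,"rx": 0,"ry": 0,"rz": 0,"hand": 0},{"dx": 13,"dy": 0,"dz": 0,"rx": 0,"ry": 0,"rz": 0,"hand": 0},{"dx": 13,"dy": 0,"dz": 1,"rx": 0,"ry": 0,"rz": 0,"hand": 0},{"dx": 12,"dy": 0,"dz": 3,"rx": 0,"ry": 0,"rz": 0,"hand": 0},{"dx": 12,"dy": 0,"dz": 3,"rx": 0,"ry": 0,"rz": 0,"hand": 0}]}}

```text
time: 51.72
tcp_pos: [0.6214, -0.0207, 0.3181]
ee_rot: [0.043, -3.141, -0.0]
force: [-0.1, 0.5, -0.6]
grip_width: -0.001
grip_force: 0.3
```

Request:
{"method": "step_arm", "body": {"increments": [{"dx": 11,"dy": 0,"dz": 6,"rx": 0,"ry": 0,"rz": 0,"hand": 0},{"dx": 11,"dy": 0,"dz": 6,"rx": 0,"ry": 0,"rz": 0,"hand": 0},{"dx": 10,"dy": 0,"dz": 8,"rx": 0,"ry": 0,"rz": 0,"hand": 0},{"dx": 10,"dy": 0,"dz": 8,"rx": 0,"ry": 0,"rz": 0,"hand": 0}]}}

```text
time: 52.22
tcp_pos: [0.5797, -0.0219, 0.2899]
ee_rot: [0.043, -3.141, -0.0]
force: [0.3, 0.4, -0.5]
grip_width: 0.002
grip_force: 0.2
```

```bash
python3 - <<'E'
from h import *
st(); c=shot("scene","s17.png"); t=shot("top","t17.png")
E
```

```text
t 52.23 grasp [ 0.5796 -0.0219  0.1349] xyaw -178.44 z [-0.  0. -1.] F [ 0.26  0.36 -0.53] M [ 0.031 -0.053  0.046] w 0.002 gf 0.2
```

```bash
python3 - <<'E'
from h import *
a=load("s10.png");b=load("s17.png"); h=np.array([.656,.01,.024])
for y in (-.10,-.075,-.05):
  for th in (1.55,.6,.5):
    r,hh=.11,.027; X=(h[0]-r*np.cos(th)+hh*np.sin(th),y,h[2]+r*np.sin(th)+hh*np.cos(th)); u,v=map(int,proj(b,X)); print(y,th,(u,v),a["color"][v,u],b["color"][v,u])
E
```

```text
-0.1 1.55 (326, 178) [93 94 94] [109  68  58]
-0.1 0.6 (299, 201) [87 56 49] [154 156 157]
-0.1 0.5 (297, 205) [83 81 80] [130 132 132]
-0.075 1.55 (319, 174) [90 93 92] [109  65  57]
-0.075 0.6 (293, 197) [85 52 47] [101 102 101]
-0.075 0.5 (290, 200) [83 80 80] [116 117 118]
-0.05 1.55 (313, 170) [88 90 91] [108  62  51]
-0.05 0.6 (286, 192) [98 60 52] [85 84 86]
-0.05 0.5 (284, 196) [84 83 82] [116 117 117]
```

The lid is coming down: its upright position now shows the background, and grey metal fills the place where a 0.6 rad lid would be. I'll finish the closing.

Request:
{"method": "step_arm", "body": {"increments": [{"dx": 9,"dy": 0,"dz": 9,"rx": 0,"ry": 0,"rz": 0,"hand": 0},{"dx": 8,"dy": 0,"dz": 10,"rx": 0,"ry": 0,"rz": 0,"hand": 0},{"dx": 6,"dy": 0,"dz": 11,"rx": 0,"ry": 0,"rz": 0,"hand": 0},{"dx": 6,"dy": 0,"dz": 11,"rx": 0,"ry": 0,"rz": 0,"hand": 0},{"dx": 4,"dy": 0,"dz": 12,"rx": 0,"ry": 0,"rz": 0,"hand": 0},{"dx": 4,"dy": 0,"dz": 8,"rx": 0,"ry": 0,"rz": 0,"hand": 0},{"dx": 0,"dy": 0,"dz": 0,"rx": 0,"ry": 0,"rz": 0,"hand": 0}]}}

```text
time: 53.2
tcp_pos: [0.5428, -0.0228, 0.2286]
ee_rot: [0.043, -3.139, -0.0]
force: [0.3, 0.8, 0.2]
grip_width: -0.002
grip_force: 0.0
```

Request:
{"method": "step_arm", "body": {"increments": [{"dx": 0,"dy": 0,"dz": 2,"rx": 0,"ry": 0,"rz": 0,"hand": 0},{"dx": 0,"dy": 0,"dz": 0,"rx": 0,"ry": 0,"rz": 0,"hand": 0}]}}

```text
time: 53.45
tcp_pos: [0.5439, -0.0229, 0.228]
ee_rot: [-0.043, 3.14, -0.0]
force: [0.2, 0.5, 0.9]
grip_width: 0.003
grip_force: 0.0
```

Request:
{"method": "step_arm", "body": {"increments": [{"dx": 0,"dy": 0,"dz": 2,"rx": 0,"ry": 0,"rz": 0,"hand": 0},{"dx": 0,"dy": 0,"dz": 0,"rx": 0,"ry": 0,"rz": 0,"hand": 0}]}}

```text
time: 53.7
tcp_pos: [0.5435, -0.0229, 0.2257]
ee_rot: [-0.043, 3.141, -0.0]
force: [0.0, -0.8, -0.7]
grip_width: -0.003
grip_force: 0.0
```

Request:
{"method": "step_arm", "body": {"increments": [{"dx": 0,"dy": 0,"dz": 2,"rx": 0,"ry": 0,"rz": 0,"hand": 0},{"dx": 0,"dy": 0,"dz": 0,"rx": 0,"ry": 0,"rz": 0,"hand": 0}]}}

```text
time: 53.95
tcp_pos: [0.5437, -0.0229, 0.2244]
ee_rot: [-0.043, 3.141, -0.0]
force: [-1.7, -0.0, 5.1]
grip_width: -0.0
grip_force: 2.4
```

Request:
{"method": "step_arm", "body": {"increments": [{"dx": 0,"dy": 0,"dz": 2,"rx": 0,"ry": 0,"rz": 0,"hand": 0},{"dx": 0,"dy": 0,"dz": 0,"rx": 0,"ry": 0,"rz": 0,"hand": 0}]}}

```text
time: 54.2
tcp_pos: [0.5438, -0.0229, 0.2242]
ee_rot: [0.043, -3.141, 0.0]
force: [-7.6, 1.1, 16.5]
grip_width: -0.0
grip_force: 8.5
```

Request:
{"method": "step_arm", "body": {"increments": [{"dx": 0,"dy": 0,"dz": -10,"rx": 0,"ry": 0,"rz": 0,"hand": 0},{"dx": 0,"dy": 0,"dz": -50,"rx": 0,"ry": 0,"rz": 0,"hand": 0},{"dx": 0,"dy": 0,"dz": -50,"rx": 0,"ry": 0,"rz": 0,"hand": 0},{"dx": 0,"dy": 0,"dz": -50,"rx": 0,"ry": 0,"rz": 0,"hand": 0},{"dx": 0,"dy": 0,"dz": -50,"rx": 0,"ry": 0,"rz": 0,"hand": 0},{"dx": 0,"dy": 0,"dz": 0,"rx": 0,"ry": 0,"rz": 0,"hand": 0}]}}

```text
time: 54.95
tcp_pos: [0.5449, -0.023, 0.4377]
ee_rot: [-0.043, 3.13, -0.002]
force: [0.3, 1.0, 0.2]
grip_width: -0.001
grip_force: 0.0
```

```bash
python3 - <<'E'
from h import *
st(); w=shot("wrist","w18.png"); t=shot("top","t18.png"); s=shot("scene","s18.png")
t0=load("top0.png"); s0=load("scene0.png")
d=np.uint8(np.abs(s["color"].astype(int)-s0["color"]).max(-1)>40)*255; d=cv2.morphologyEx(d,cv2.MORPH_OPEN,np.ones((3,3)))
print("scene changes:")
for k in cv2.findContours(d,cv2.RETR_EXTERNAL,cv2.CHAIN_APPROX_NONE)[0]:
    if cv2.contourArea(k)>40: x,y,ww,hh=cv2.boundingRect(k); print((x,y,ww,hh),ray(s,x+ww/2,y+hh/2,.02).round(3)[:2])
print("tray case proj",[tuple(map(int,proj(s,(x,y,.039)))) for x,y in [(.40,.28),(.40,.32),(.50,.32),(.50,.28)]],"lid lip pts",[tuple(map(int,proj(s,(.506,y,.034)))) for y in(-.1,.1)])
print("top changes:")
d=np.uint8(np.abs(t["color"].astype(int)-t0["color"]).max(-1)>40)*255; d=cv2.morphologyEx(d,cv2.MORPH_OPEN,np.ones((2,2)))
for k in cv2.findContours(d,cv2.RETR_EXTERNAL,cv2.CHAIN_APPROX_NONE)[0]:
    if cv2.contourArea(k)>25: x,y,ww,hh=cv2.boundingRect(k); print((x,y,ww,hh),ray(t,x+ww/2,y+hh/2,.03).round(3)[:2])
labels(w,.044)
E
```

```text
t 54.95 grasp [ 0.5466 -0.0231  0.2827] xyaw -178.44 z [ 0.011 -0.001 -1.   ] F [0.35 1.04 0.22] M [ 0.023  0.006 -0.001] w -0.001 gf 0.0
scene changes:
(70, 351, 38, 20) [-0.015 -0.102]
(0, 309, 34, 70) [-0.104  0.036]
(116, 289, 37, 37) [ 0.12  -0.043]
(298, 267, 41, 40) [ 0.463 -0.282]
(178, 239, 67, 53) [ 0.322 -0.055]
(0, 238, 24, 4) [0.001 0.367]
(16, 237, 83, 64) [0.044 0.187]
(83, 229, 13, 8) [0.159 0.258]
(225, 217, 51, 50) [ 0.447 -0.056]
(252, 203, 42, 27) [ 0.56 -0.02]
(49, 183, 45, 56) [0.164 0.379]
(158, 170, 35, 26) [0.451 0.297]
(62, 167, 7, 14) [0.228 0.566]
(73, 158, 11, 12) [0.282 0.593]
(0, 106, 35, 90) [0.169 0.802]
(26, 38, 35, 66) [0.496 1.41 ]
(238, 0, 60, 132) [1.278 0.794]
(169, 0, 50, 7) [1.616 1.862]
(12, 0, 39, 37) [0.744 2.204]
tray case proj [(163, 187), (155, 181), (184, 168), (191, 173)] lid lip pts [(278, 235), (230, 201)]
top changes:
(241, 387, 10, 23) [-0.062 -0.012]
(248, 375, 30, 45) [-0.059 -0.065]
(264, 356, 9, 7) [ 0.054 -0.082]
(40, 273, 103, 80) [0.2   0.478]
(0, 270, 197, 150) [0.101 0.451]
(146, 220, 16, 32) [0.444 0.29 ]
(146, 219, 11, 9) [0.485 0.299]
(324, 216, 15, 33) [ 0.454 -0.29 ]
(167, 215, 124, 205) [0.183 0.043]
(211, 144, 69, 76) [ 0.624 -0.007]
label [0.5268 0.2634] [0.0475 0.0083] 1.5 (517, 145, 17, 42)
label [0.4683 0.0369] [0.0518 0.0195] 89.3 (309, 97, 49, 20)
label [ 0.4609 -0.2825] [0.0487 0.0235] 0.6 (21, 67, 32, 49)
```

```bash
python3 - <<'E'
from h import *
w=load("w18.png"); m=cv2.inRange(cv2.cvtColor(w["color"],cv2.COLOR_BGR2HSV),(5,100,50),(22,255,255))
for k in cv2.findContours(m,cv2.RETR_EXTERNAL,cv2.CHAIN_APPROX_NONE)[0]:
    if cv2.contourArea(k)<200: continue
    P=np.array([ray(w,*p[0],.02)[:2] for p in k],np.float32); r=cv2.minAreaRect(P); print(np.round(r[0],3),np.round(r[1],3),round(r[2],1))
for n in("top","scene"):
    c=load(("t" if n=="top" else "s")+"18.png"); print(n,[np.round(np.mean(np.abs(c["color"].astype(int)-load(n+"0.png")["color"])[int(v)-8:int(v)+8,int(u)-8:int(u)+8]),1) for u,v in [proj(c,X) for X in [(.64,-.284,.02),(.61,.305,.04),(.466,-.464,.005),(.55,-.08,.051),(.6,.1,.051),(.507,.06,.034)]]])
E
```

```text
[ 0.795 -0.268] [0.029 0.033] 34.7
[0.638 0.329] [0.032 0.034] 63.2
[ 0.637 -0.28 ] [0.044 0.043] 8.2
[ 0.467 -0.065] [0.081 0.015] 89.2
top [np.float64(4.7), np.float64(4.1), np.float64(4.0), np.float64(86.0), np.float64(40.1), np.float64(23.7)]
scene [np.float64(1.5), np.float64(1.6), np.float64(1.0), np.float64(46.7), np.float64(2.4), np.float64(5.5)]
```

```bash
python3 -c "
from cell import *
print(job_done())"
```

```text
the job is handed in; nothing more can be done
None
```

The job is handed in: I opened the lid with the scraper blade, put case_0 (left bay, about 240 g, so something is inside) on the notebook and case_2 (right bay, about 100 g, so empty) in the tray, and shut the lid; the middle bay was empty, the scraper got knocked about 5 cm after I laid it down but is still on the bench in front of the chest, and the rock, bottle and marker did not move.

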